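Clear a broken clamp foot out of the instrument rail's T-slot

TASK

A broken orange clamp foot is stuck in the T-slot of the instrument rail. First press the red end-stop lever down until it stays down by itself, then take the green slot scraper from its stand, reach in under the headrest's clear brow band, set the scraper's tongue into the slot behind the foot and push the foot along the slot and out of the open end into the blue catch tray. Put the scraper back upright in its stand, and neither knock the headrest nor disturb the other things on the table.

Things in the scene. Friction and masses are not known exactly. Their poses are not given: they have to be found in the camera images.
- rail: fixed aluminium T-slot rail on the table, 280 long (along its y), 70 wide (x), 62 high. Origin on the table under the slot's centre line; +y runs along the slot to its open end (y = +130), the black end cap closes the other end (y = -150), -x looks roughly to the robot. From the top the slot is 15 wide down to 10 below the rail top, then 26 wide for 12; slot floor 40 above the table.
- slot_exit (a point): centre of the slot's open end, at the height of the rail top (62 above the table); axes as the rail's.
- endstop (a joint): angle (rad) of the sprung end-stop lever that bars the open end: 0 = up, slot barred; pressing at the pad is opposed by a spring of 1 to 3 N and, from about 0.25 to 0.30, by a sprung ball catch (on a grey post 32 high, standing on the table just to -x of the pad) with some 8 to 20 N more; then it snaps under the catch, which holds it at 0.33 to 0.345 (mechanical end 0.42), slot free. Hinged on the far side (+x) of the rail, it crosses just beyond the open end.
- endstop_pad (a point): centre of the top of the red press pad of the end-stop lever, 40 (x) by 30 (y), on the robot's side of the rail, 79 to -x of the slot's centre line, about 81 above the table when up; it goes down about 52 as the lever latches, moving 5 to -x and tipping with the lever so that its +x edge is the higher.
- headrest: fixed headrest carried with the rail, same origin and axes as the rail: two white uprights on the far side (x = +75, y = -115 and +65) with tubes reaching forward at 207 height to a clear plastic brow band (black ends and a thin black rod along it) that runs above the rail: x from -28 to -8, y from -130 to +80, 190 to 224 above the table. An upright gripper over the slot would hit it; one tilted about 40 degrees, its body leaning to the robot (-x), passes under.
- tray: blue catch tray fixed beyond the open end, 120 (x) by 140 (y), inner floor 4 above the table, walls 22 high (10 on the rail side). Origin at the centre of its underside, axes as the rail's.
- foot: orange broken clamp foot lodged in the slot, 60 long along the slot, 22 wide, 9 high, with a 9 wide, 44 long rib rising to 16; it lies on the slot floor, under the lips, so that it cannot be lifted out, the rib's top 6 below the rail top. Two sprung steel strips on it press up under the lips: it takes about 4 to 8 N to slide. Origin at the centre of its underside, y along its length.
- foot_tail (a point): middle of the lower edge of the foot's rear end (30 to -y of its origin), the end that leaves the slot last; at 40 above the table while it is in the slot
- scraper: green-handled slot scraper, 180 g. Origin at the centre of the lower end of its steel tongue; z up when the tongue is upright, as it stands in the stand. Tongue 11 (x) by 12 (y), 19 long up to a shoulder plate 28 by 22 by 6 thick; the plate rests on the rail top (or on the stand) and leaves the tongue 3 above the slot floor. From the plate the shaft and handle lean 40 degrees from z towards -x; the handle is 22 by 22 square (two sides face +-y) and 72 long.
- scraper_grip (a point): middle of the scraper's handle: 39 to -x and 71 above the scraper's origin; axes as the scraper's.
- stand: fixed grey scraper stand, 130 by 70, with a slot along its y, 15 wide, 60 long (open at both ends) in a block whose top is 52 above the table. Origin on the table under the slot's centre. The scraper stands with its tongue in the slot's middle, origin 33 above the table, axes as the stand's, its shoulder on the block and the underside of its handle on a 16 wide rubber rest at -x.
- spray_bottle: white bottle, 60 across, 160 high, stands on the table; origin at its underside
- occluder: black eye occluder paddle lying on the table, disc 64 across, handle 90 long; origin in the handle's middle
- wipes: blue box of wipes 90 by 130 by 60, white lid; origin at its underside
- penlight: aluminium penlight lying on the table, 16 thick, 120 long; origin under its middle
- cup: white cup 72 across, 90 high; origin at its underside
Things that resemble listed ones, but are neither listed nor needed, are in the scene too. There is more than one size of the scraper; the one meant has the size given above.

How it is judged (in metres and radians):
On the way, in this order (a step that is already met when the one before it is completed fails the run):
1. the end-stop lever is pressed down and held there by its detent (value of joint endstop above 0.3 rad and contact force between the fingers and rail below 0.2 N), for 0.3 s.
2. the scraper's tongue is in the rail's slot behind the foot (z of scraper in the frame of rail below 0.055 m and x of scraper in the frame of rail between -0.006 and 0.006 m and y of scraper in the frame of foot below -0.03 m and y of scraper in the frame of rail above -0.15 m), for 0.1 s.
3. the foot is driven right out of the open end with the scraper still in the slot (y of foot in the frame of rail above 0.145 m and z of foot_tail in the frame of rail below 0.039 m and z of scraper in the frame of rail below 0.06 m), for 0.05 s.
At the end, for the whole second after the job is handed in: foot at rest, its middle over the catch tray and below 36 mm, its tail below the slot floor (39 mm); end-stop lever still held down (over 0.30 rad); scraper at rest in the stand's slot: tongue within 8 mm of its centre line, 30 mm of its middle, under 42 mm above the table, leaning under 0.2 rad (value of joint endstop above 0.3 rad and y of foot in the frame of tray between -0.072 and 0.07 m and x of foot in the frame of tray between -0.06 and 0.06 m and z of foot in the frame of tray below 0.036 m and z of foot_tail in the frame of rail below 0.039 m and linear speed of each of foot, scraper below 0.02 m/s and x of scraper in the frame of stand between -0.008 and 0.008 m and y of scraper in the frame of stand between -0.03 and 0.03 m and z of scraper in the frame of stand below 0.042 m and angle between scraper's own z axis and vertical below 0.2 rad); the robot touches nothing.
It fails at once if the headrest is knocked (over 12 N) (contact force between any of the arm, the fingers, scraper and headrest above 12 N).
It fails at once if another thing on the table is moved by more than 25 mm (distance of any of spray_bottle, occluder, wipes, penlight, cup from where it was at the start of the episode above 0.025 m).
It also fails if it takes over 64 s, if anything falls off the work surface, if the arm or the gripper's body presses on something with over 40 N, if the wrist force passes 120 N, or if a joint passes its speed limit or range.

ROBOT

A 6-joint arm with a two-finger parallel gripper is mounted at the origin on the work surface. World frame = base frame: x ahead of the robot, y to its left, z up, the work surface at z = 0. Lengths are in mm, angles in rad, forces in N, time in s.
With the tool pointing down it reaches from about 300 to 775 mm from the base axis. Payload 14.6 kg.
Tool frame: the origin (TCP) lies midway between the tips of the shut fingers; the grasp point (between the pads) lies grasp_offset behind it (grasp_offset is the distance from the TCP to the grasp point, in mm); z points along the fingers, y is the line along which they close (so a half turn about z gives the same grasp; the last joint's range is limited). The gripper opens to 94 mm and grips with 3 to 60 N. Pads are 16 mm wide; open, the fingers measure 119 mm over their backs; the gripper's body (75 mm by 177 mm) begins 78 mm behind the grasp point.
Start: joints at [1.245, 0.3, 1.521, -0, 1.321, -0.067], TCP at [140.754, 531.674, 205.446] pointing down, gripper open.
Joint ranges: [-3.03, 3.03], [-0.79, 2.21], [0.23, 2.52], [-1.04, 4.18], [0, 3.07], [-2.55, 2.55]. Speed limits (rad/s): [2.22, 2.22, 2.57, 3.14, 3.14, 3.14].

INTERFACE

Orientations are given as [roll, pitch, yaw] about the fixed x, y, z axes, in that order (R = Rz(yaw) Ry(pitch) Rx(roll)).
In Python, from cell import * gives the robot as it stands. The module is installed in compiled form; this text tells all that it offers.
- The arm moves only by the shell command python3 -m jog 'ROWS' [FORCE]. ROWS is JSON, a list of rows, each a list of 3 entries, a list of its own where there are three numbers: the finger opening in mm, from 0 to 94, then the shift along the tool's x, y, z in units of 50 mm (1.0 is 50 mm), then the turn about the tool's z in units of 180 degrees (1.0 is 180 degrees). In form: [[fingers, [dx, dy, dz], twist], ...]. A call has 1 to 20 rows; each row shifts and turns the commanded pose from where the row before left it, along the tool's axes as they then stand; what a row does not reach is not made up. A row lasts 1/10 s, in which the tool goes at most 50 mm and 8.59 degrees, less where a joint would pass 70% of its speed; a pose out of reach is approached as far as the arm can. A call with a number of a shift or a turn outside -1 to 1 is refused whole. A call with a gripper value outside its range is refused whole. The fingers move at their own pace and stop on an object; FORCE is the grip in N (left out, the last holds). Time passes only in rows, so rows that do not move let the fingers close. It gives the time, the measured TCP pose, the force, the opening and the grip force at its end, in the units of the state.
- read_state(): the state, without advancing time (a new reading comes with each control period).
- camera(name): name is "side" or "top"; returns the picture (420x560x3 uint8, red, green, blue); there is no depth.
- calibration(name): a dict with "mtx" (3x3 intrinsics, pixels), "distortion" ([k1, k2, p1, p2, k3] as OpenCV has them; the pictures are not rectified), "cam_to_world" (4x4, takes a point from camera to world coordinates). Camera axes: x right, y down, z forward; pixel columns grow to the right and rows downward; lengths in mm; the calibration is good to about 2 mm. A picture is of the moment at which its call begins. calibration takes no time and is no camera call.
- sign_off(): hands the job in; it is judged then, once.
Trained networks look in the newest picture that a camera, given by its name, has taken for a name from the list of things; names that differ only in an ending like _2 or _b are one class to them, and where a whole thing is asked for, a point or a joint stands for the part that bears it (a point fixed in the world has none). Each returns a list of dicts, best first, with "conf" (0 to 1); they miss things now and then, are a little off and sometimes report something else, mostly with a low value. They report only what shows in the picture. A call takes as long as a camera call. They do not tell look-alikes from the thing itself.
- regions_of(camera, query): "pixels" (420x560 bool, what is visible of it) and "rect" ([centre column, centre row, width, height] in pixels, round what is visible of it).
The state is a dict: "clock": time; "joints": joint angles; "qd": joint speeds; "effort": joint torques, N m; "eef_pos": TCP position; "eef_rot": TCP orientation; "wrist_force": force on the tool from outside, world axes, zero at the start; "moment": the same for the moment, N m; "finger_gap": finger opening in mm; "finger_force": force on a finger pad.
Only numpy, scipy, OpenCV 4.12 (cv2) and the standard library are available. Lean on these libraries where they do the work, as an engineer would, in place of code of your own. Each camera call takes 0.05 s, during which the arm holds its last target. There are 200 camera calls.

## Working session

There is one attempt and no reset: what is moved stays moved. The work goes in short steps, Python scripts to look and compute and a shell command to move; the robot and the scene stay as the last step left them, time stands still between calls to the robot, and variables do not carry over. Pictures are saved under pics/ and viewed, at most 10 in all, crops included, and the job is handed in when it is done.

```bash
mkdir -p pics
python3 - <<'E'
from cell import *
import cv2,numpy as np
s=read_state();print({k:(np.round(v,3).tolist() if not isinstance(v,dict) else v) for k,v in s.items()})
for c in("top","side"):
    im=camera(c);cv2.imwrite(f"pics/{c}0.png",cv2.resize(im[:,:,::-1],(784,588),interpolation=cv2.INTER_CUBIC))
    k=calibration(c);print(c,np.round(k["mtx"],1).tolist(),k["distortion"],np.round(k["cam_to_world"],3).tolist())
    for q in("rail","endstop","headrest","tray","foot","scraper","stand","spray_bottle","occluder","wipes","penlight","cup"):
        print(q,[(round(float(r["conf"]),2),np.round(r["rect"]).tolist()) for r in regions_of(c,q)])
E
```

```text
{'clock': 0.0, 'joints': [1.245, 0.3, 1.522, -0.0, 1.321, -0.067], 'qd': [-0.002, 0.003, 0.0, 0.001, 0.001, 0.001], 'effort': [-0.001, -53.181, -35.273, 0.071, 0.024, -0.0], 'eef_pos': [140.685, 531.446, 204.896], 'eef_rot': [-3.14, -0.0, 2.883], 'wrist_force': [-0.514, 0.568, -0.885], 'moment': [0.052, 0.061, 0.038], 'finger_force': 0.0, 'finger_gap': 94.161}
top [[410.9, 0.0, 279.5], [0.0, 410.9, 213.0], [0.0, 0.0, 1.0]] [0.01010673 0.         0.         0.         0.        ] [[-0.007, -0.986, 0.165, 224.027], [-1.0, 0.01, 0.017, -132.133], [-0.019, -0.165, -0.986, 1331.401], [0.0, 0.0, 0.0, 1.0]]
rail [(0.79, [247.0, 173.0, 133.0, 94.0])]
endstop [(0.62, [223.0, 179.0, 7.0, 46.0])]
headrest [(0.67, [273.0, 148.0, 79.0, 46.0]), (0.57, [357.0, 203.0, 15.0, 22.0]), (0.19, [202.0, 180.0, 45.0, 36.0])]
tray [(0.72, [356.0, 205.0, 16.0, 20.0]), (0.56, [201.0, 178.0, 44.0, 44.0])]
foot [(0.43, [280.0, 172.0, 20.0, 2.0])]
scraper [(0.76, [344.0, 267.0, 29.0, 54.0]), (0.74, [356.0, 203.0, 20.0, 22.0]), (0.7, [436.0, 256.0, 48.0, 40.0])]
stand [(0.94, [352.0, 208.0, 22.0, 45.0]), (0.73, [3
[... 445 characters left out ...]
797], [0.0, 0.0, 0.0, 1.0]]
rail [(0.8, [309.0, 188.0, 108.0, 106.0])]
endstop [(0.56, [287.0, 174.0, 35.0, 3.0])]
headrest [(0.6, [327.0, 181.0, 64.0, 85.0])]
tray [(0.95, [280.0, 173.0, 41.0, 36.0])]
foot [(0.68, [228.0, 181.0, 32.0, 22.0])]
scraper [(0.97, [322.0, 366.0, 23.0, 68.0]), (0.89, [258.0, 284.0, 63.0, 18.0]), (0.63, [326.0, 254.0, 23.0, 20.0])]
stand [(0.87, [325.0, 271.0, 48.0, 41.0]), (0.72, [264.0, 114.0, 19.0, 38.0])]
spray_bottle [(0.72, [267.0, 114.0, 18.0, 41.0]), (0.56, [328.0, 252.0, 24.0, 21.0])]
occluder [(0.72, [229.0, 182.0, 34.0, 20.0])]
wipes [(0.78, [373.0, 245.0, 25.0, 38.0])]
penlight [(0.5, [258.0, 233.0, 31.0, 20.0])]
cup [(0.62, [239.0, 136.0, 23.0, 26.0])]
```

View pics/top0.png

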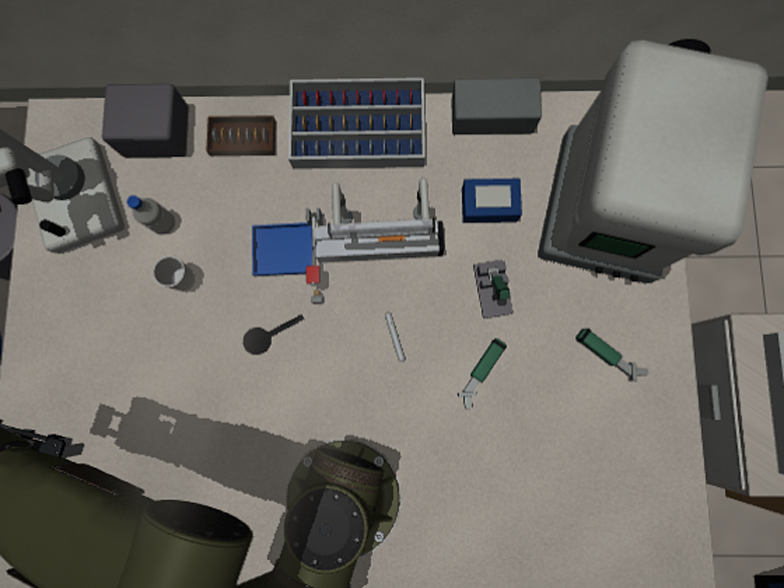

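View pics/side0.png

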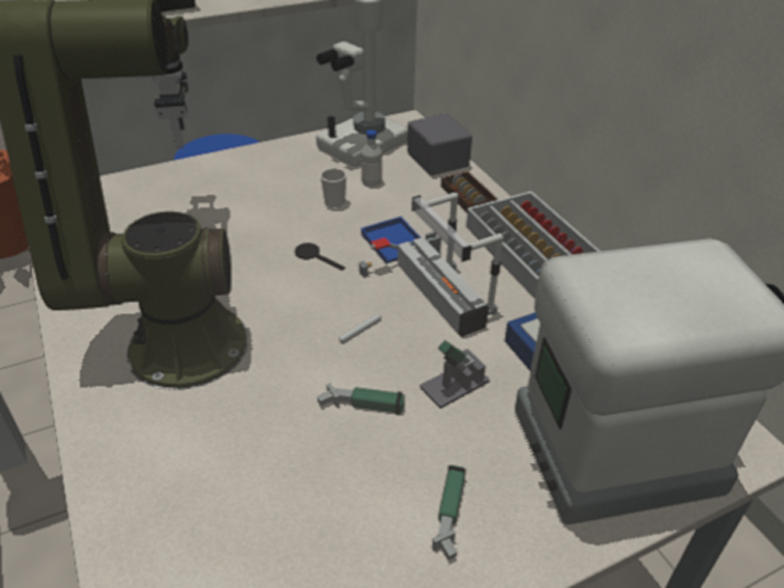

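Top view: the rail with its orange foot is at about (380,240), the open end is on the left with the blue tray at (283,248) and the red pad at (313,275), and the stand with the right scraper is at (493,290). The two longer green scrapers lying on the table are look-alikes. The side view agrees, with the stand at (455,370). Next I take close crops for the pose fit.

Run:
```python
import cell;from cell import *
import cv2,numpy as np
print([n for n in dir(cell) if not n.startswith('__')], getattr(cell,'grasp_offset',None))
A=camera("top")[:,:,::-1];B=camera("side")[:,:,::-1]
def cr(im,x,y,w,h,s):
    c=cv2.resize(im[y:y+h,x:x+w],None,fx=s,fy=s,interpolation=cv2.INTER_CUBIC)
    for i in range(0,w,10): cv2.line(c,(i*s,0),(i*s,6 if (x+i)%50 else 16),(0,255,255),1)
    for i in range(0,h,10): cv2.line(c,(0,i*s),(6 if (y+i)%50 else 16,i*s),(0,255,255),1)
    return c
cv2.imwrite("pics/a.png",cr(A,170,125,160,100,5))
m=np.zeros((600,800,3),np.uint8)
c=cr(B,250,130,110,110,5);m[:550,:550]=c
c=cr(A,335,180,40,50,6);m[:300,555:795]=c
c=cr(B,295,240,60,55,4);m[305:525,555:795]=c
cv2.imwrite("pics/b.png",m)
```

```text
['Unreachable', 'calibration', 'camera', 'grasp_offset', 'read_state', 'regions_of', 'sign_off'] 18.8
```

View pics/a.png

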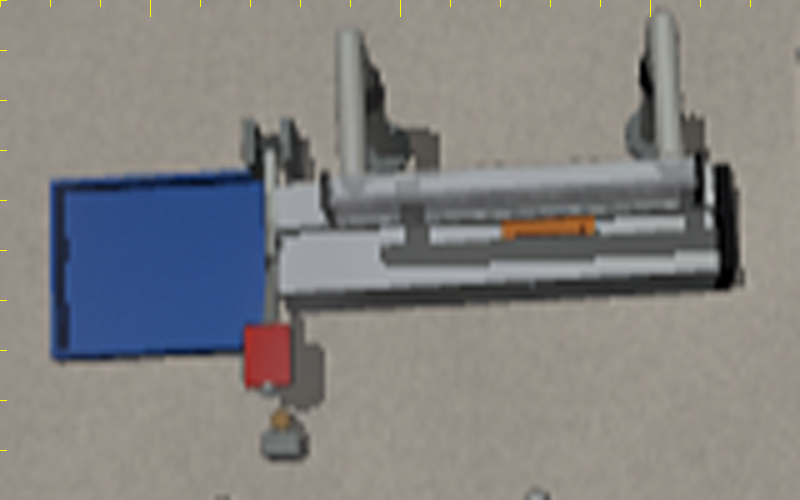

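View pics/b.png

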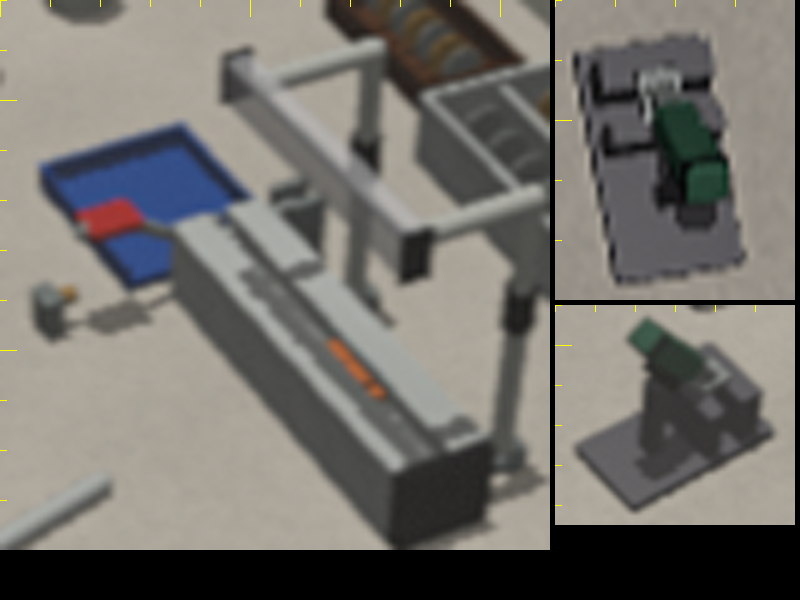

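The crops show the rail's near-left top corner at about (226,183) in the top view and (285,176) in the side view. The stand plate's corners are also clear, and the scraper leans towards the robot. I fit the poses from these.

```bash
cat > h.py <<'E'
import cv2,numpy as np
from cell import *
from scipy.optimize import least_squares
def proj(c,P):
    k=calibration(c);M=np.linalg.inv(k["cam_to_world"])
    return cv2.projectPoints(np.array(P,float).reshape(-1,3),cv2.Rodrigues(M[:3,:3])[0],M[:3,3],k["mtx"],np.array(k["distortion"]))[0].reshape(-1,2)
def place(p,P):
    c,s=np.cos(p[2]),np.sin(p[2]);P=np.array(P,float)
    return np.c_[p[0]+c*P[:,0]-s*P[:,1],p[1]+s*P[:,0]+c*P[:,1],P[:,2]]
def fit(obs,p0):
    f=lambda p:np.concatenate([(proj(c,place(p,[a for a,_ in o]))-np.array([b for _,b in o])).ravel() for c,o in obs.items()])
    r=least_squares(f,p0,x_scale=[10,10,.05],loss='soft_l1');return r.x,r.fun.reshape(-1,2)
E
python3 - <<'E'
from h import *
R={"top":[((-35,130,62),(226,183.4)),((-35,-150,62),(313.2,179.4)),((35,130,62),(225,161.6)),((0,130,62),(226,171.6))],
"side":[((-35,130,62),(285,175.6)),((-35,-150,62),(328.4,224)),((35,-150,62),(347.6,217.4)),((-35,-150,0),(329.6,239.6))]}
p,r=fit(R,[570,-80,0.]);print(p,np.round(r,1).tolist())
T=[(-79,140+d,81) for d in(0,5,10)];print("pad",place(p,T),proj("top",place(p,T)),"obs",(170+268/5,125+356/5),proj("side",place(p,T)),"obs",(250+110/5,130+217/5))
for y in(-100,-60,-30,0,30): print(y,proj("top",place(p,[(0,y,52)])),proj("side",place(p,[(0,y,52)])))
for zt in(4,8):
  S={"top":[((65,35,zt),(337.8,188.7)),((65,-35,zt),(360.8,186.3)),((-65,-35,zt),(366.7,223.7)),((-65,35,zt),(345,227.2))],
  "side":[((-65,35,zt),(300.5,276.3)),((-65,-35,zt),(314.5,291.3)),((65,-35,zt),(349.5,272))]}
  q,r=fit(S,[454,-339,.1]);print(q,np.round(r,1).tolist())
  h=place(q,[(-62,0,132),(-39,0,104),(0,30,52),(0,-30,52)]);print(h,proj("top",h).round(1).tolist(),proj("side",h).round(1).tolist())
E
```

```text
[ 5.74983873e+02 -7.00753972e+01  3.76017620e-02] [[0.3, -0.6], [1.2, -0.8], [0.8, -0.0], [0.0, 0.6], [-0.4, -1.2], [-0.0, -0.0], [0.0, -0.4], [-2.7, -0.9]]
pad [[490.77670876  66.85580269  81.        ]
 [490.58874426  71.85226838  81.        ]
 [490.40077975  76.84873406  81.        ]] [[222.52666265 195.29119634]
 [220.92557664 195.36791067]
 [219.32457671 195.44461459]] obs (223.6, 196.2) [[271.78926264 171.84049344]
 [271.1113619  171.04828385]
 [270.43612909 170.25919301]] obs (272.0, 173.4)
-100 [[297.94182748 169.51380506]] [[329.13427868 213.30206484]]
-60 [[285.49550538 170.1202873 ]] [[322.45658937 205.92233577]]
-30 [[276.16659074 170.57434596]] [[317.59200584 200.54646093]]
0 [[266.84234182 171.02773307]] [[312.84563932 195.3013361 ]]
30 [[257.52246363 171.48046364]] [[308.21327055 190.18229084]]
[ 4.66072404e+02 -3.48317602e+02  1.46820077e-01] [[0.7, -0.1], [-1.3, -0.9], [0.2, 0.2], [0.6, 0.1], [-1.0, -0.7], [-0.3, 0.1], [0.6, 0.1]]
[[ 404.73944471 -357.38777854  132.        ]
 [ 427.49199414 -354.02303572  104.        ]
 [ 461.68360907 -318.64036385   52.        ]
 [ 470.46119904 -377.99484063   52.        ]] [[363.3, 218.7], [360.2, 212.7], [345.6, 204.9], [364.4, 201.9]] [[309.9, 251.0], [316.1, 254.9], [319.6, 255.9], [332.7, 268.9]]
[ 4.65023049e+02 -3.49417892e+02  1.44604104e-01] [[1.3, -0.1], [-0.7, -0.9], [0.8, 0.4], [1.1, 0.2], [-1.1, -1.3], [-0.4, -0.4], [0.6, -0.4]]
[[ 403.67014135 -358.35213418  132.        ]
 [ 426.43009109 -355.0378186   104.        ]
 [ 460.70002903 -319.73100122   52.        ]
 [ 469.34606967 -379.10478316   52.        ]] [[363.6, 219.1], [360.5, 213.0], [346.0, 205.2], [364.7, 202.3]] [[309.7, 251.4], [316.0, 255.3], [319.5, 256.2], [332.6, 269.3]]
```

The scraper's foot on the stand sits about 27 mm towards +x from the plate centre, since the handle shows there in both views. The tool can't be tilted through this interface, so I'll keep it upright. Gripping the top end of the handle with the fingertips puts the gripper body about 4 mm above the band. First I twist and close the fingers, then move over the pad.

```bash
python3 -m jog '[[0,[0,0,0],0.0477],[0,[0,0,0],0.0477],[0,[0,0,0],0.0477],[0,[0,0,0],0.0477],[0,[0,0,0],0.0477],[0,[0,0,0],0.0477],[0,[0,0,0],0.0477],[0,[0,0,0],0.0477],[0,[0,0,0],0.0477],[0,[0,0,0],0.0477],[0,[0,0,0],0.0477],[0,[0,0,0],0.0477],[0,[0,0,0],0.0477],[0,[0,0,0],0.0477],[0,[0,0,0],0.0477],[0,[0,0,0],0.0477],[0,[0,0,0],0.0477],[0,[0,0,0],0.0477],[0,[0,0,0],0.0477]]' 40
python3 -m jog '[[0,[0.51,0.73,0],0],[0,[0.51,0.73,0],0],[0,[0.51,0.73,0],0],[0,[0.51,0.73,0],0],[0,[0.51,0.73,0],0],[0,[0.51,0.73,0],0],[0,[0.51,0.73,0],0],[0,[0.51,0.73,0],0],[0,[0.51,0.73,0],0],[0,[0.51,0.73,0],0],[0,[0.51,0.73,0],0],[0,[0.51,0.73,0],0],[0,[0.51,0.8,0],0],[0,[0,0,0],0]]'
```

```text
clock: 3.3
eef_pos: [188.2, 509.5, 202.5]
eef_rot: [-3.107, 0.051, 0.122]
wrist_force: [0.6, 1.2, -0.0]
finger_gap: 0.2
finger_force: 0.0
clock: 4.7
eef_pos: [575.7, 69.6, 168.9]
eef_rot: [-3.109, 0.051, 0.115]
wrist_force: [-0.6, 1.2, -0.5]
finger_gap: 0.4
finger_force: 0.0
```

The twist ran into the last joint's range, which left a small lasting tilt and an offset. That also shows that pushing against limits can tilt the tool. I add a helper for exact tool-axis moves and continue to the pad.

```bash
cat >> h.py <<'E'
from scipy.spatial.transform import Rotation as Ro
def to(*targets):
    s=read_state();R=Ro.from_euler('xyz',s["eef_rot"]).as_matrix();p=np.array(s["eef_pos"])
    print("pos",p.round(1),"rot",np.round(s["eef_rot"],3),"z",R[:,2].round(3),"j",np.round(s["joints"],2),"t",s["clock"])
    for t in targets: print(t,"->",(R.T@(np.array(t)-p)/50).round(3).tolist());p=np.array(t,float)
E
python3 -c "
from h import *
to((489,66,169),(489,66,85),(488,66,24))"
```

```text
pos [575.7  69.6 168.9] rot [-3.109  0.051  0.115] z [-0.054  0.026 -0.998] j [0.04 0.43 1.44 0.03 1.33 1.49] t 4.7
(489, 66, 169) -> [-1.729, -0.123, 0.09]
(489, 66, 85) -> [0.086, 0.055, 1.677]
(488, 66, 24) -> [0.042, 0.037, 1.219]
```

```bash
python3 -m jog '[[0,[-0.86,-0.06,0.045],0],[0,[-0.86,-0.06,0.045],0],[0,[0.03,0.02,0.6],0],[0,[0.03,0.02,0.6],0],[0,[0.0,0.0,0.2],0],[0,[0,0,0],0]]'
python3 - <<'E'
from h import *
to((489,66,81))
A=camera("top")[:,:,::-1];B=camera("side")[:,:,::-1]
m=np.zeros((400,800,3),np.uint8)
m[:,:400]=cv2.resize(A[150:230,180:260],(400,400),interpolation=cv2.INTER_CUBIC)
m[:,400:]=cv2.resize(B[130:210,240:320],(400,400),interpolation=cv2.INTER_CUBIC)
cv2.imwrite("pics/c.png",m)
E
```

```text
clock: 5.3
eef_pos: [486.3, 70.0, 99.1]
eef_rot: [-3.108, 0.053, 0.119]
wrist_force: [-0.3, -1.0, 0.8]
finger_gap: 0.6
finger_force: 0.0
pos [486.3  70.   99.1] rot [-3.108  0.053  0.119] z [-0.056  0.027 -0.998] j [0.05 0.32 1.76 0.03 1.11 1.49] t 5.3
(489, 66, 81) -> [0.063, 0.098, 0.356]
```

View pics/c.png

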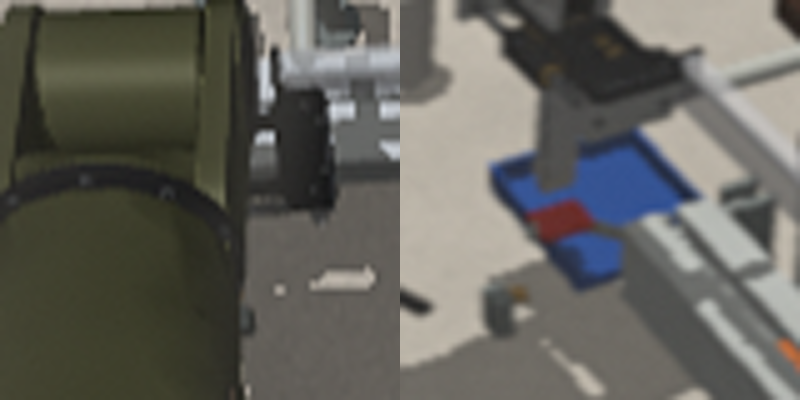

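The fingertips at about (557,190) in the crop hang just above the red pad at (560,220). Now I press.

```bash
python3 -m jog '[[0,[0.04,0.1,0.3],0],[0,[0.01,0,0.2],0],[0,[0.01,0,0.2],0],[0,[0,0,0.15],0],[0,[0,0,0.15],0],[0,[0,0,0.1],0],[0,[0,0,0.1],0],[0,[0,0,0.05],0],[0,[0,0,0],0]]'
```

```text
clock: 6.3
eef_pos: [487.2, 66.9, 36.8]
eef_rot: [-3.108, 0.05, 0.119]
wrist_force: [-0.4, 0.3, -0.1]
finger_gap: 0.8
finger_force: 0.0
```

```bash
python3 -m jog '[[0,[0,0,0.05],0],[0,[0,0,0.05],0],[0,[0,0,0.05],0],[0,[0,0,0],0]]'
```

```text
clock: 6.7
eef_pos: [486.8, 67.1, 29.4]
eef_rot: [-3.108, 0.05, 0.119]
wrist_force: [0.1, -0.2, 2.7]
finger_gap: 0.5
finger_force: 1.2
```

```bash
python3 -m jog '[[0,[0,0,0.05],0],[0,[0,0,0.05],0],[0,[0,0,0],0]]'
python3 - <<'E'
from h import *
to((488,66,24))
A=camera("top")[:,:,::-1];B=camera("side")[:,:,::-1]
cv2.imwrite("pics/d.png",cv2.resize(B[130:220,240:330],(600,600),interpolation=cv2.INTER_CUBIC))
E
```

```text
clock: 7.0
eef_pos: [486.3, 67.2, 24.3]
eef_rot: [-3.108, 0.051, 0.119]
wrist_force: [0.7, -0.6, 3.1]
finger_gap: 0.4
finger_force: 1.3
pos [486.3  67.2  24.3] rot [-3.108  0.051  0.119] z [-0.054  0.027 -0.998] j [0.05 0.44 1.81 0.04 0.95 1.48] t 7.0
(488, 66, 24) -> [0.031, 0.027, 0.004]
```

View pics/d.png

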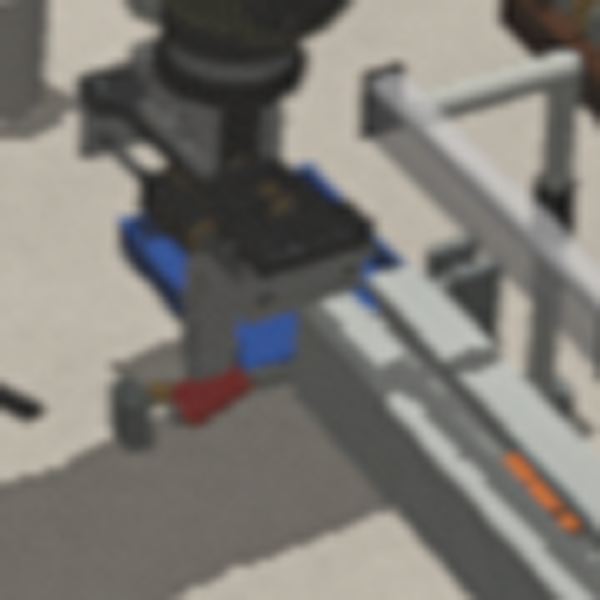

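The pad is down at the ball catch, at about (210,395), with only the spring force left. I lift and check that it holds.

```bash
python3 -m jog '[[0,[0,0,-0.2],0],[0,[0,0,-0.5],0],[0,[-0.5,0,-0.8],0],[0,[-0.8,0,-0.5],0],[0,[-0.5,0.2,-0.8],0],[0,[-0.2,0.5,-0.8],0]]'
python3 - <<'E'
from h import *
p=[574.98,-70.1,.0376]
to((480,66,250))
B=camera("side");A=camera("top")
hsv=lambda I:cv2.cvtColor(np.ascontiguousarray(I),cv2.COLOR_RGB2HSV)
for n,I,w in(("side",B,(slice(150,220),slice(255,310))),("top",A,(slice(170,215),slice(205,240)))):
    h=hsv(I)[w];m=((h[...,0]<6)|(h[...,0]>172))&(h[...,1]>140)&(h[...,2]>60);y,x=np.nonzero(m)
    print(n,m.sum(),x.mean()+w[1].start,y.mean()+w[0].start)
    for a in((-79,138,81),(-84,138,29)): print(a,proj(n,place(p,[a])).round(1))
E
```

```text
clock: 7.7
eef_pos: [398.8, 16.1, 210.1]
eef_rot: [-3.108, 0.051, 0.121]
wrist_force: [0.9, 0.1, 0.5]
finger_gap: 0.6
finger_force: 0.0
pos [398.8  16.1 210.1] rot [-3.108  0.051  0.121] z [-0.054  0.027 -0.998] j [-0.07 -0.01  1.87  0.02  1.34  1.38] t 7.7
(480, 66, 250) -> [1.69, -0.824, -0.858]
side 60 270.7 185.81666666666666
(-79, 138, 81) [[272.1 172.2]]
(-84, 138, 29) [[270.7 184.8]]
top 0 nan nan
(-79, 138, 81) [[223.2 195.3]]
(-84, 138, 29) [[225.7 200.1]]<stdin>:8: RuntimeWarning: Mean of empty slice.
  ret = ret.dtype.type(ret / rcount)
```

The pad centre shows at (270.7,185.8) in the side view, which matches the latched position. Now I try to gain a useful tilt by reaching outward beyond range, high above everything.

```bash
python3 -m jog '[[0,[0,0,-0.95],0],[0,[0,0,-0.95],0],[0,[0,0,-0.95],0],[0,[0,0,-0.95],0],[0,[0,0,-0.95],0],[0,[0.9,0,0],0],[0,[0.9,0,0],0],[0,[0.9,0,0],0],[0,[0.9,0,0],0],[0,[0.9,0,0],0],[0,[0.9,0,0],0],[0,[0.9,0,0],0]]'; python3 -m jog '[[0,[0.8,0,0],0],[0,[0.8,0,0],0]]';python3 -m jog '[[0,[0.8,0,0],0],[0,[0.8,0,0],0]]'; python3 -c "
from h import *
to((500,0,300))"
```

```text
clock: 9.0
eef_pos: [695.8, 43.3, 428.8]
eef_rot: [-3.108, 0.049, 0.119]
wrist_force: [-0.0, -0.1, -0.2]
finger_gap: 0.3
finger_force: 0.0
clock: 9.2
eef_pos: [731.0, 50.2, 391.9]
eef_rot: [-3.109, 0.029, 0.118]
wrist_force: [0.0, 0.1, -1.0]
finger_gap: 0.7
finger_force: 0.0
clock: 9.4
eef_pos: [758.3, 56.5, 366.9]
eef_rot: [-3.111, -0.019, 0.117]
wrist_force: [0.7, -0.8, -0.5]
finger_gap: 0.3
finger_force: 0.0
pos [758.3  56.5 366.9] rot [-3.111 -0.019  0.117] z [ 0.015  0.033 -0.999] j [0.01 0.9  0.24 0.04 1.99 1.48] t 9.4
(500, 0, 300) -> [-5.287, 0.558, 1.222]
```

Tilt is coming in the right direction. I keep pushing outward and upward.

```bash
python3 -m jog '[[0,[0.7,0,-0.6],0],[0,[0.7,0,-0.6],0],[0,[0.7,0,-0.6],0]]';python3 -m jog '[[0,[0.9,0,-0.3],0],[0,[0.9,0,-0.3],0],[0,[0.9,0,-0.3],0]]'; python3 -c "
from h import *
to((500,0,300))"
```

```text
clock: 9.7
eef_pos: [757.5, 58.6, 406.3]
eef_rot: [-3.114, -0.099, 0.114]
wrist_force: [-0.4, -0.2, 0.3]
finger_gap: -0.0
finger_force: 0.0
clock: 10.0
eef_pos: [782.6, 64.8, 401.8]
eef_rot: [-3.116, -0.177, 0.112]
wrist_force: [0.5, 0.1, 0.9]
finger_gap: 0.3
finger_force: 0.0
pos [782.6  64.8 401.8] rot [-3.116 -0.177  0.112] z [ 0.172  0.045 -0.984] j [0.02 0.86 0.24 0.04 1.87 1.49] t 10.0
(500, 0, 300) -> [-6.031, 0.681, 0.973]
```

```bash
python3 -m jog '[[0,[0.9,0,-0.3],0],[0,[0.9,0,-0.3],0],[0,[0.9,0,-0.3],0],[0,[0.9,0,-0.3],0],[0,[0.9,0,-0.3],0],[0,[0.9,0,-0.3],0],[0,[0.9,0,-0.3],0],[0,[0.9,0,-0.3],0],[0,[0.9,0,-0.3],0],[0,[0.9,0,-0.3],0]]'; python3 -c "
from h import *
to((500,0,300))"
```

```text
clock: 11.0
eef_pos: [828.9, 76.9, 460.9]
eef_rot: [-3.119, -0.451, 0.105]
wrist_force: [0.5, -0.2, 0.6]
finger_gap: 0.1
finger_force: 0.0
pos [828.9  76.9 460.9] rot [-3.119 -0.451  0.105] z [ 0.431  0.068 -0.9  ] j [0.03 0.81 0.24 0.05 1.65 1.51] t 11.0
(500, 0, 300) -> [-7.435, 0.838, -0.043]
```

```bash
python3 -m jog '[[0,[0.9,0,-0.2],0],[0,[0.9,0,-0.2],0],[0,[0.9,0,-0.2],0],[0,[0.9,0,-0.2],0],[0,[0.9,0,-0.2],0],[0,[0.9,0,-0.2],0],[0,[0.9,0,-0.2],0],[94,[0.5,0,-0.2],0]]'
python3 - <<'E'
from h import *
# scraper handle end + grip triangulation with stand yaw fixed
H=[(-62,0,132),(0,0,58)]
ob={"top":[((-62,0,132),(360.5,210.2))],"side":[((-62,0,132),(317.5,248))]}
for yaw in(.12,.147,.17):
    f=lambda q:np.concatenate([(proj(c,place([q[0],q[1],yaw],[o[0][0]]))-o[0][1]).ravel() for c,o in ob.items()])
    r=least_squares(f,[490,-345]);o=[*r.x,yaw]
    print(o,r.fun.round(1),place(o,[(-39,0,104)]).round(1),proj("top",place(o,[(0,0,58),(0,30,52),(0,-30,52)])).round(1).tolist())
to((454,-350,300))
E
```

```text
clock: 11.8
eef_pos: [843.6, 81.1, 534.0]
eef_rot: [-3.119, -0.655, 0.1]
wrist_force: [0.8, 0.6, 0.0]
finger_gap: 5.6
finger_force: 0.0
[np.float64(491.56373401882735), np.float64(-345.16615748143033), 0.12] [ 0.8  0.1 -0.2 -1. ] [[ 452.8 -349.8  104. ]] [[354.0, 195.1], [344.3, 196.7], [363.1, 194.3]]
[np.float64(491.34092499378437), np.float64(-343.5071028981761), 0.147] [ 0.8  0.1 -0.2 -1. ] [[ 452.8 -349.2  104. ]] [[353.5, 195.2], [343.8, 197.0], [362.5, 194.1]]
[np.float64(491.11585412790896), np.float64(-342.0990087156112), 0.17] [ 0.8  0.1 -0.2 -1. ] [[ 452.7 -348.7  104. ]] [[353.0, 195.3], [343.4, 197.3], [362.0, 194.0]]
pos [843.6  81.1 534. ] rot [-3.119 -0.655  0.1  ] z [ 0.604  0.083 -0.793] j [0.03 0.74 0.24 0.06 1.51 1.51] t 11.8
(454, -350, 300) -> [-9.682, 7.764, -1.706]
```

```bash
cat >> h.py <<'E'
def want(yaw,tilt=np.radians(40)):
    return Ro.from_euler('z',yaw).as_matrix()@np.c_[[np.cos(tilt),0,np.sin(tilt)],[0,-1,0],[np.sin(tilt),0,-np.cos(tilt)]]
E
python3 - <<'E'
from h import *
s=read_state();R=Ro.from_euler('xyz',s["eef_rot"]).as_matrix()
for yaw in(.147,.0376):print(Ro.from_matrix(R.T@want(yaw)).as_rotvec().round(3), "twist units=z/pi")
z=R[:,2];g=np.array([452.8,-349.2,104])+18.8*z
to(g-110*z,g-30*z,g)
E
```

```text
[ 0.007  0.043 -0.037] twist units=z/pi
[-0.061  0.044  0.048] twist units=z/pi
pos [843.6  81.1 534. ] rot [-3.119 -0.655  0.1  ] z [ 0.604  0.083 -0.793] j [0.03 0.74 0.24 0.06 1.51 1.51] t 11.8
[ 397.75631941 -356.76233047  176.32181127] -> [-12.087, 7.815, -0.435]
[ 446.04024975 -350.12870725  112.88162595] -> [-0.0, 0.0, 1.6]
[ 464.14672363 -347.64109854   89.09155645] -> [-0.0, -0.0, 0.6]
```

```bash
python3 -m jog '[[94,[-0.711,0.46,-0.0256],0],[94,[-0.711,0.46,-0.0256],0],[94,[-0.711,0.46,-0.0256],0],[94,[-0.711,0.46,-0.0256],0],[94,[-0.711,0.46,-0.0256],0],[94,[-0.711,0.46,-0.0256],0],[94,[-0.711,0.46,-0.0256],0],[94,[-0.711,0.46,-0.0256],0],[94,[-0.711,0.46,-0.0256],0],[94,[-0.711,0.46,-0.0256],0],[94,[-0.711,0.46,-0.0256],0],[94,[-0.711,0.46,-0.0256],0],[94,[-0.711,0.46,-0.0256],0],[94,[-0.711,0.46,-0.0256],0],[94,[-0.711,0.46,-0.0256],0],[94,[-0.711,0.46,-0.0256],0],[94,[-0.711,0.46,-0.0256],0],[94,[0,0,0],-0.0118],[94,[0,0,0],0]]'
python3 - <<'E'
from h import *
s=read_state();R=Ro.from_euler('xyz',s["eef_rot"]).as_matrix();z=R[:,2]
print(Ro.from_matrix(R.T@want(.147)).as_rotvec().round(3))
g=np.array([452.8,-349.2,104])+18.8*z
to(g-30*z,g)
E
```

```text
clock: 13.7
eef_pos: [423.7, -337.0, 197.6]
eef_rot: [3.134, -0.653, 0.148]
wrist_force: [0.7, -0.7, 0.8]
finger_gap: 93.8
finger_force: 0.0
[0.007 0.045 0.001]
pos [ 423.7 -337.   197.6] rot [ 3.134 -0.653  0.148] z [ 0.602  0.082 -0.794] j [-1.03  0.13  1.88  0.74  0.98  0.02] t 13.7
[ 446.05708538 -350.12152517  112.89516126] -> [-0.71, 0.313, 1.593]
[ 464.11846383 -347.65315418   89.06883646] -> [0.0, -0.0, 0.6]
```

```bash
python3 -m jog '[[94,[-0.71,0.313,0.2],0],[94,[0,0,0.5],0],[94,[0,0,0.5],0],[94,[0,0,0.393],0],[94,[0,0,0],0]]'
python3 - <<'E'
from h import *
to((464.1,-347.65,89.1))
A=camera("top")[:,:,::-1];B=camera("side")[:,:,::-1]
m=np.zeros((400,800,3),np.uint8)
m[:,:400]=cv2.resize(A[170:250,310:390],(400,400),interpolation=cv2.INTER_CUBIC)
m[:,400:]=cv2.resize(B[220:300,280:360],(400,400),interpolation=cv2.INTER_CUBIC)
cv2.imwrite("pics/e.png",m)
E
```

```text
clock: 14.2
eef_pos: [447.6, -347.9, 111.8]
eef_rot: [3.137, -0.652, 0.149]
wrist_force: [0.2, 0.7, 0.9]
finger_gap: 94.0
finger_force: 0.0
pos [ 447.6 -347.9  111.8] rot [ 3.137 -0.652  0.149] z [ 0.601  0.086 -0.795] j [-0.99  0.31  1.89  0.84  0.83 -0.13] t 14.2
(464.1, -347.65, 89.1) -> [-0.015, 0.042, 0.559]
```

View pics/e.png

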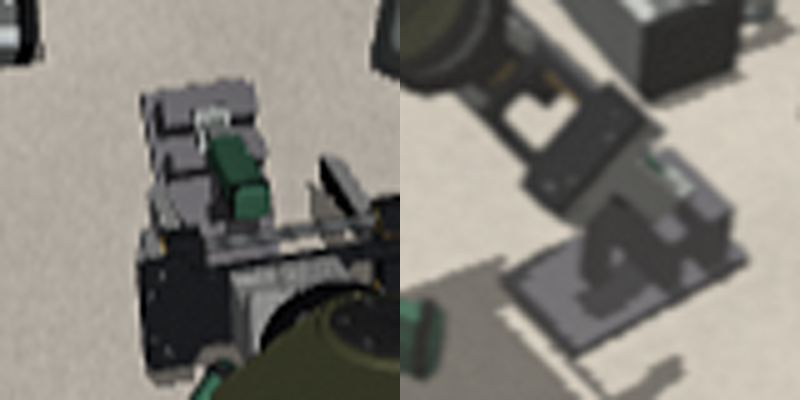

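The handle at about (240,180) in the top crop lies midway between the open fingers. I advance and close.

```bash
python3 -m jog '[[94,[-0.015,0.042,0.28],0],[94,[0,0,0.28],0],[94,[0,0,0],0],[20,[0,0,0],0],[20,[0,0,0],0],[20,[0,0,0],0],[20,[0,0,0],0],[20,[0,0,0],0],[20,[0,0,0],0],[10,[0,0,0],0],[10,[0,0,0],0]]' 50; python3 -c "
from h import *
to((464.1,-347.65,89.1))"
```

```text
clock: 15.4
eef_pos: [463.2, -349.1, 90.1]
eef_rot: [3.135, -0.653, 0.149]
wrist_force: [0.1, 0.2, 0.6]
finger_gap: 33.6
finger_force: 0.0
pos [ 463.2 -349.1   90.1] rot [ 3.135 -0.653  0.149] z [ 0.602  0.084 -0.794] j [-0.97  0.37  1.88  0.88  0.78 -0.15] t 15.4
(464.1, -347.65, 89.1) -> [0.005, -0.026, 0.03]
```

```bash
python3 -m jog '[[10,[0,0,0],0],[10,[0,0,0],0],[10,[0,0,0],0],[10,[0,0,0],0],[10,[0,0,0],0]]' 50;  python3 -c "
from h import *
s=read_state();print(s['wrist_force'],s['moment'])
to((463.2,-349.1,125))"
```

```text
clock: 15.9
eef_pos: [463.2, -349.0, 90.0]
eef_rot: [3.135, -0.653, 0.149]
wrist_force: [-0.8, 1.6, 0.7]
finger_gap: 21.7
finger_force: 50.0
[-0.76057005  1.60555801  0.67511641] [0.19081805 0.44487714 0.17674344]
pos [ 463.2 -349.    90. ] rot [ 3.135 -0.653  0.149] z [ 0.602  0.084 -0.794] j [-0.97  0.37  1.88  0.88  0.78 -0.15] t 15.9
(463.2, -349.1, 125) -> [0.425, 0.006, -0.555]
```

Gripped at 21.7 mm with the grasp pose at TCP (463.2,-349,90). I lift and work out the travel to a spot beside the rail.

```bash
python3 -m jog '[[10,[0.15,0,-0.2],0],[10,[0.3,0,-0.4],0],[10,[0.15,0,-0.2],0],[10,[0,0,0],0.027],[10,[0,0,0],0]]' 60
cat >> h.py <<'E'
RG=Ro.from_euler('xyz',[3.135,-.653,.149]).as_matrix();G=np.array([463.2,-349.,90.]);S=np.array([491.3,-343.5,33.]);OT=RG.T@(S-G)
RAIL=[574.98,-70.1,.0376]
def tongue():
    s=read_state();R=Ro.from_euler('xyz',s["eef_rot"]).as_matrix();return np.array(s["eef_pos"])+R@OT
def torail(*pts,off=(0,0,0)):
    s=read_state();R=Ro.from_euler('xyz',s["eef_rot"]).as_matrix();w=[p-R@OT+off for p in place(RAIL,pts)]
    c,n=np.cos(RAIL[2]),np.sin(RAIL[2]);d=tongue()-np.array([RAIL[0],RAIL[1],0]);print("tongue rail",np.round([c*d[0]+n*d[1],-n*d[0]+c*d[1],d[2]],1),"F",np.round(s["wrist_force"],1),"grip",s["finger_force"])
    to(*w)
E
python3 -c "
from h import *
torail((-65,-95,85),(-50,-95,78))"
```

```text
clock: 16.4
eef_pos: [462.7, -349.0, 140.2]
eef_rot: [-3.083, -0.651, 0.041]
wrist_force: [0.2, 0.8, -1.9]
finger_gap: 21.8
finger_force: 60.0
tongue rail [ -94.4 -269.    83.4] F [ 0.2  0.8 -1.9] grip 59.999181032180786
pos [ 462.7 -349.   140.2] rot [-3.083 -0.651  0.041] z [ 0.602  0.083 -0.794] j [-0.97  0.28  1.85  0.8   0.86  0.05] t 16.4
[ 485.4830231  -173.96334758  141.88916069] -> [0.497, -3.453, 0.539]
[ 500.47242115 -173.39948047  134.88916069] -> [0.154, 0.018, 0.293]
```

```bash
python3 -m jog '[[10,[0.083,-0.576,0.09],0],[10,[0.083,-0.576,0.09],0],[10,[0.083,-0.576,0.09],0],[10,[0.083,-0.576,0.09],0],[10,[0.083,-0.576,0.09],0],[10,[0.083,-0.576,0.09],0],[10,[0,0,0],0]]'
python3 - <<'E'
from h import *
torail((-50,-95,72))
T=tongue();s=read_state();R=Ro.from_euler('xyz',s["eef_rot"]).as_matrix()
Rs=R@RG.T@Ro.from_euler('z',.147).as_matrix()
for c in("top","side"):
    I=camera(c)[:,:,::-1];P=proj(c,[T,T+Rs@[0,0,19],T+Rs@[-14,11,25],T+Rs@[14,11,25],T+Rs@[14,-11,25],T+Rs@[-14,-11,25],T+Rs@[5.5,-6,0],T+Rs@[-5.5,-6,0]])
    print(c,P.round(1).tolist())
    x,y=P[0].astype(int);x-=40;y-=40
    q=cv2.resize(I[y:y+80,x:x+80],(400,400),interpolation=cv2.INTER_CUBIC);print(x,y)
    if c=="top":a=q
m=np.hstack([a,q]);cv2.imwrite("pics/f.png",m)
E
```

```text
clock: 17.1
eef_pos: [485.1, -170.9, 141.2]
eef_rot: [-3.084, -0.65, 0.047]
wrist_force: [0.2, -0.6, -2.2]
finger_gap: 21.7
finger_force: 60.0
tongue rail [-65.3 -91.8  84.3] F [ 0.2 -0.6 -2.2] grip 59.998823404312134
pos [ 485.1 -170.9  141.2] rot [-3.084 -0.65   0.047] z [ 0.601  0.086 -0.795] j [-0.64  0.07  2.11  0.81  0.63  0.28] t 17.1
[ 500.55655308 -173.52056931  128.91673237] -> [0.095, 0.089, 0.376]
top [[296.7, 187.2], [297.1, 185.7], [294.1, 190.0], [293.2, 181.1], [300.4, 180.5], [301.3, 189.5], [298.4, 185.3], [298.8, 188.8]]
256 147
side [[310.4, 210.2], [310.9, 205.7], [305.2, 203.5], [312.9, 200.6], [316.9, 204.9], [309.1, 207.9], [313.0, 210.8], [309.9, 212.0]]
270 170
```

View pics/f.png

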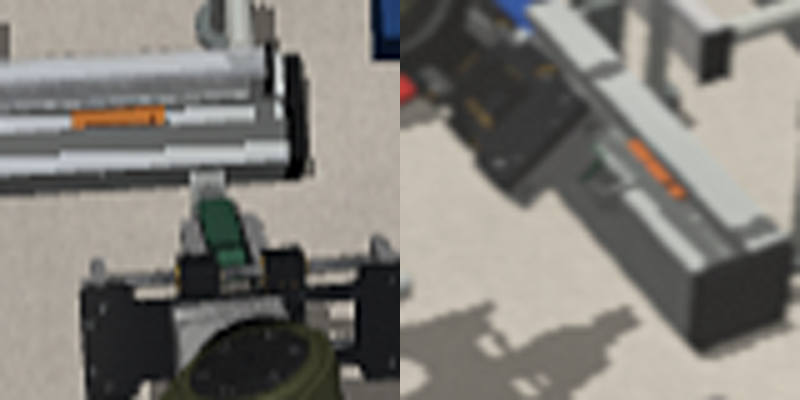

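The plate's front edge is at about (297.8,181.4) in the top view, within 1 px (3 mm) of my prediction. The foot's tail is near rail y of -71 to -82. I slide in under the band to y=-100 and then feel for the slot.

```bash
python3 -c "
from h import *
torail((1,-100,73),(1,-100,65),(1,-100,44))"
```

```text
tongue rail [-65.1 -94.4  84.7] F [ 0.6 -0.4 -1.3] grip 59.99848544597626
pos [ 485.4 -173.4  141.6] rot [-3.085 -0.651  0.046] z [ 0.602  0.084 -0.794] j [-0.64  0.07  2.1   0.81  0.63  0.28] t 17.2
[ 551.65163593 -176.50276688  129.89990915] -> [0.909, 0.178, 0.978]
[ 551.65163593 -176.50276688  121.89990915] -> [-0.097, 0.007, 0.127]
[ 551.65163593 -176.50276688  100.89990915] -> [-0.254, 0.019, 0.334]
```

```bash
python3 -m jog '[[10,[0.227,0.045,0.245],0],[10,[0.227,0.045,0.245],0],[10,[0.227,0.045,0.245],0],[10,[0.227,0.045,0.245],0],[10,[0,0,0],0],[10,[0,0,0],0]]'
python3 - <<'E'
from h import *
torail((1,-100,63),(1,-100,44))
T=tongue();s=read_state();R=Ro.from_euler('xyz',s["eef_rot"]).as_matrix()
Rs=R@RG.T@Ro.from_euler('z',.147).as_matrix();print("scraper rpy in rail",Ro.from_matrix(Ro.from_euler('z',.0376).as_matrix().T@Rs).as_euler('xyz').round(3))
q=[]
for c in("top","side"):
    I=camera(c)[:,:,::-1];P=proj(c,[T,*[T+Rs@np.array(v) for v in[(-14,11,25),(14,11,25),(14,-11,25),(-14,-11,25)]]])
    x,y=P[0].astype(int)-[20,20];print(c,x,y,"crop px",((P-[x,y])*10).round(0).tolist())
    print("lips",((proj(c,place(RAIL,[(-7.5,-100,62),(7.5,-100,62),(-7.5,-130,62),(7.5,-130,62),(-35,-150,62),(35,-150,62)]))-[x,y])*10).round(0).tolist())
    q.append(cv2.resize(I[y:y+40,x:x+40],(400,400),interpolation=cv2.INTER_CUBIC))
cv2.imwrite("pics/g.png",np.hstack(q))
E
```

```text
clock: 17.8
eef_pos: [551.1, -177.6, 129.3]
eef_rot: [-3.083, -0.65, 0.042]
wrist_force: [-0.3, 0.2, -2.2]
finger_gap: 21.7
finger_force: 60.0
tongue rail [   0.4 -101.    72.4] F [-0.3  0.2 -2.2] grip 59.998424649238586
pos [ 551.1 -177.6  129.3] rot [-3.083 -0.65   0.042] z [ 0.601  0.084 -0.795] j [-0.56  0.22  1.96  0.79  0.58  0.35] t 17.8
[ 551.68929366 -176.50351816  119.91839621] -> [-0.104, -0.011, 0.158]
[ 551.68929366 -176.50351816  100.91839621] -> [-0.23, 0.018, 0.302]
scraper rpy in rail [0.052 0.002 0.042]
top 278 147 crop px [[204.0, 206.0], [180.0, 230.0], [171.0, 143.0], [241.0, 138.0], [250.0, 225.0]]
lips [[202.0, 240.0], [199.0, 194.0], [296.0, 235.0], [293.0, 189.0], [364.0, 316.0], [351.0, 103.0]]
side 309 188 crop px [[209.0, 205.0], [160.0, 139.0], [235.0, 111.0], [276.0, 153.0], [200.0, 182.0]]
lips [[183.0, 236.0], [224.0, 222.0], [235.0, 293.0], [276.0, 279.0], [194.0, 360.0], [386.0, 290.0]]
```

View pics/g.png

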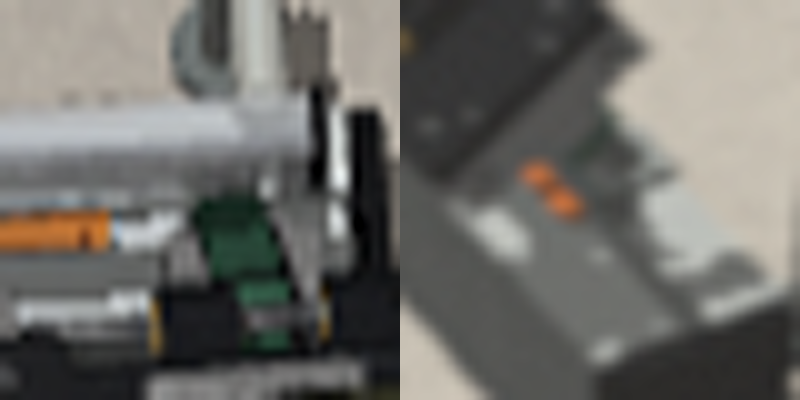

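The foot's tail is at 289 in the top view and the tongue at about 298, so the tongue is about 29 mm behind it. The tongue looks to be over the slot. I lower it gently.

```bash
python3 -m jog '[[10,[-0.06,0,0.08],0],[10,[-0.06,0,0.08],0],[10,[-0.036,0,0.048],0],[10,[-0.036,0,0.048],0],[10,[0,0,0],0],[10,[0,0,0],0]]'; python3 -c "
from h import *
torail((0,-100,44))"
```

```text
clock: 18.5
eef_pos: [551.7, -176.3, 113.9]
eef_rot: [-3.084, -0.651, 0.042]
wrist_force: [0.5, 0.6, -2.6]
finger_gap: 21.9
finger_force: 60.0
tongue rail [  1.1 -99.8  57. ] F [ 0.5  0.6 -2.6] grip 59.99850690364838
pos [ 551.7 -176.3  113.9] rot [-3.084 -0.651  0.042] z [ 0.602  0.084 -0.794] j [-0.56  0.25  1.97  0.84  0.55  0.3 ] t 18.5
[ 550.64049365 -176.53780273  100.89435108] -> [-0.176, 0.016, 0.193]
```

```bash
python3 -m jog '[[10,[-0.048,0,0.064],0],[10,[-0.048,0,0.064],0],[10,[0,0,0],0],[10,[0,0,0],0]]'; python3 -m jog '[[10,[-0.03,0,0.04],0],[10,[-0.018,0,0.024],0],[10,[0,0,0],0],[10,[0,0,0],0]]';python3 -c "
from h import *
torail((0,-100,44))"
```

```text
clock: 18.9
eef_pos: [551.7, -175.9, 105.8]
eef_rot: [-3.083, -0.651, 0.042]
wrist_force: [-0.2, 0.0, -0.9]
finger_gap: 21.5
finger_force: 60.0
clock: 19.3
eef_pos: [551.8, -175.7, 101.9]
eef_rot: [-3.084, -0.651, 0.042]
wrist_force: [0.4, 0.9, -1.4]
finger_gap: 21.4
finger_force: 60.0
tongue rail [  1.2 -99.2  45. ] F [ 0.4  0.9 -1.4] grip 59.99848008155823
pos [ 551.8 -175.7  101.9] rot [-3.084 -0.651  0.042] z [ 0.602  0.084 -0.794] j [-0.56  0.27  1.98  0.88  0.53  0.26] t 19.3
[ 550.63859718 -176.53429912  100.89381512] -> [-0.031, 0.015, 0.001]
```

The tongue is in the slot with no contact force. Now I push along the slot.

```bash
python3 -c "
from h import *
torail((1,-60,44.5),(1,0,44.5),(1,122,44.5))"
```

```text
tongue rail [  1.2 -99.2  45. ] F [ 0.4  0.9 -1.4] grip 59.99848008155823
pos [ 551.8 -175.7  101.9] rot [-3.084 -0.651  0.042] z [ 0.602  0.084 -0.794] j [-0.56  0.27  1.98  0.88  0.53  0.26] t 19.3
[ 550.13424474 -136.52497984  101.39381512] -> [-0.006, -0.783, 0.054]
[547.87877628 -76.56738765 101.39381512] -> [0.005, -1.198, 0.073]
[543.29265707  45.34638315 101.39381512] -> [0.009, -2.435, 0.148]
```

```bash
python3 -m jog '[[10,[0,-0.15,0.0095],0],[10,[0,-0.15,0.0095],0],[10,[0,-0.15,0.0095],0],[10,[0,-0.15,0.0095],0],[10,[0,-0.15,0.0095],0],[10,[0,-0.15,0.0095],0],[10,[0,-0.15,0.0095],0]]'; python3 -c "
from h import *
torail((1,0,44.5),(1,122,44.5))"
```

```text
clock: 20.0
eef_pos: [549.8, -122.9, 101.9]
eef_rot: [-3.085, -0.651, 0.042]
wrist_force: [0.0, -4.2, -3.1]
finger_gap: 21.9
finger_force: 60.0
tongue rail [  1.2 -46.5  45. ] F [ 0.  -4.2 -3.1] grip 60.000057220458984
pos [ 549.8 -122.9  101.9] rot [-3.085 -0.651  0.042] z [ 0.602  0.083 -0.794] j [-0.45  0.22  2.04  0.87  0.46  0.35] t 20.0
[547.84214086 -76.50454038 101.38285857] -> [-0.006, -0.927, 0.061]
[543.25602165  45.40923042 101.38285857] -> [0.009, -2.436, 0.146]
```

Pushing at about 4 N, as expected. I continue.

```bash
python3 -m jog '[[10,[0,-0.15,0.0095],0],[10,[0,-0.15,0.0095],0],[10,[0,-0.15,0.0095],0],[10,[0,-0.15,0.0095],0],[10,[0,-0.15,0.0095],0],[10,[0,-0.15,0.0095],0],[10,[0,-0.15,0.0095],0],[10,[0,-0.15,0.0095],0],[10,[0,-0.15,0.0095],0],[10,[0,-0.15,0.0095],0],[10,[0,-0.15,0.0095],0],[10,[0,-0.15,0.0095],0]]'; python3 -c "
from h import *
torail((1,122,44.5))"
```

```text
clock: 21.2
eef_pos: [546.3, -33.9, 101.8]
eef_rot: [-3.086, -0.653, 0.042]
wrist_force: [-7.8, -15.7, 3.3]
finger_gap: 21.8
finger_force: 60.0
tongue rail [ 1.1 42.5 45. ] F [ -7.8 -15.7   3.3] grip 60.01435339450836
pos [546.3 -33.9 101.8] rot [-3.086 -0.653  0.042] z [ 0.603  0.08  -0.793] j [-0.24  0.17  2.11  0.76  0.33  0.61] t 21.2
[543.17350895  45.53214679 101.3557651 ] -> [-0.002, -1.587, 0.098]
```

Side force has built up (Fx -8 N), so the tongue is rubbing the far wall. I ease to -x and continue with a small drift.

```bash
python3 -m jog '[[10,[-0.04,0,-0.03],0],[10,[0,0,0],0]]'; python3 -m jog '[[10,[-0.003,-0.15,0.007],0],[10,[-0.003,-0.15,0.007],0],[10,[0,0,0],0]]';python3 -c "
from h import *
torail((0,122,44.5))"
```

```text
clock: 21.4
eef_pos: [543.7, -33.0, 101.7]
eef_rot: [-3.084, -0.652, 0.043]
wrist_force: [-0.8, -2.9, -0.1]
finger_gap: 21.6
finger_force: 60.0
clock: 21.7
eef_pos: [542.9, -17.9, 101.6]
eef_rot: [-3.084, -0.652, 0.043]
wrist_force: [1.2, -3.4, 0.4]
finger_gap: 21.8
finger_force: 60.0
tongue rail [-1.7 58.8 44.8] F [ 1.2 -3.4  0.4] grip 59.999274015426636
pos [542.9 -17.9 101.6] rot [-3.084 -0.652  0.043] z [ 0.602  0.084 -0.794] j [-0.2   0.16  2.12  0.73  0.31  0.67] t 21.7
[542.24602578  45.30988355 101.37053463] -> [0.029, -1.259, 0.102]
```

```bash
python3 -m jog '[[10,[-0.001,-0.15,0.009],0],[10,[-0.001,-0.15,0.009],0],[10,[-0.001,-0.15,0.009],0],[10,[-0.001,-0.15,0.009],0],[10,[-0.001,-0.15,0.009],0],[10,[0,0,0],0]]'; python3 -c "
from h import *
torail((-1.7,122,44.5))"
```

```text
clock: 22.3
eef_pos: [541.3, 19.5, 101.5]
eef_rot: [-3.084, -0.652, 0.043]
wrist_force: [1.8, -2.6, -1.1]
finger_gap: 21.5
finger_force: 60.0
tongue rail [-1.9 96.3 44.6] F [ 1.8 -2.6 -1.1] grip 59.999141693115234
pos [541.3  19.5 101.5] rot [-3.084 -0.652  0.043] z [ 0.602  0.084 -0.794] j [-0.11  0.15  2.13  0.6   0.26  0.87] t 22.3
[540.54540706  45.24050249 101.36900711] -> [0.004, -0.513, 0.036]
```

```bash
python3 -m jog '[[10,[0,-0.15,0.01],0],[10,[0,-0.15,0.01],0],[10,[0,-0.14,0.01],0],[10,[0,0,0],0],[10,[0,0,0],0]]'
python3 - <<'E'
from h import *
torail((-1.7,126,44.5))
for c in("side","top"):
    I=camera(c);h=cv2.cvtColor(np.ascontiguousarray(I),cv2.COLOR_RGB2HSV)
    m=(h[...,0]>6)&(h[...,0]<18)&(h[...,1]>150)&(h[...,2]>90);m[:,:190]=0;m[:,345:]=0;m[:130]=0;m[230:]=0
    y,x=np.nonzero(m);print(c,m.sum(),*( (x.min(),x.max(),y.min(),y.max(),x.mean(),y.mean()) if m.sum() else ()))
    print([(y,z,proj(c,place(RAIL,[(0,y,z)])).round(0).tolist()) for y,z in((130,52),(160,52),(160,14),(190,14))])
E
```

```text
clock: 22.8
eef_pos: [539.8, 41.6, 100.6]
eef_rot: [-3.083, -0.65, 0.043]
wrist_force: [0.8, 1.0, -2.3]
finger_gap: 21.8
finger_force: 60.0
tongue rail [ -2.7 118.4  43.6] F [ 0.8  1.  -2.3] grip 59.998451471328735
pos [539.8  41.6 100.6] rot [-3.083 -0.65   0.043] z [ 0.601  0.085 -0.795] j [-0.05  0.15  2.13  0.5   0.24  1.01] t 22.8
[540.52517176  49.18356474 101.42702215] -> [0.027, -0.151, 0.008]
side 0
[(130, 52, [[294.0, 174.0]]), (160, 52, [[289.0, 169.0]]), (160, 14, [[289.0, 178.0]]), (190, 14, [[285.0, 173.0]])]
top 45 213 225 172 182 218.93333333333334 176.11111111111111
[(130, 52, [[226.0, 173.0]]), (160, 52, [[217.0, 173.0]]), (160, 14, [[219.0, 176.0]]), (190, 14, [[210.0, 177.0]])]
```

Run:
```python
from h import *
q=[cv2.resize(camera(c)[y:y+50,x:x+50,::-1],(400,400),interpolation=cv2.INTER_CUBIC) for c,x,y in(("top",195,150),("side",260,145))]
cv2.imwrite("pics/h.png",np.hstack(q))
```

```text
(no output)
```

View pics/h.png

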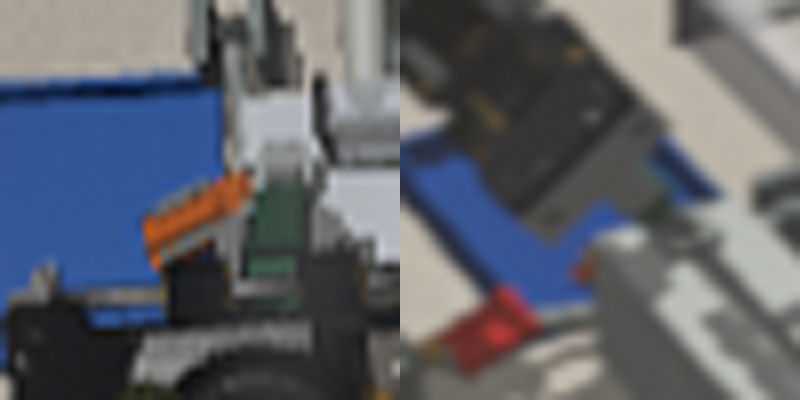

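The foot is tipped out of the end, with its rib from about (213,180) to (226,173) in the top view. Its tail may still rest on the slot's edge, so I push a bit further.

```bash
python3 -m jog '[[10,[0.01,-0.1,0.0],0],[10,[0.01,-0.1,0],0],[10,[0,0,0],0],[10,[0,0,0],0],[10,[0,0,0],0]]'
cat > foot.py <<'E'
from h import *
torail((-1.7,131,44.5))
for c in("side","top"):
    I=camera(c);h=cv2.cvtColor(np.ascontiguousarray(I),cv2.COLOR_RGB2HSV)
    m=(h[...,0]>6)&(h[...,0]<18)&(h[...,1]>150)&(h[...,2]>90);m[:,:190]=0;m[:,345:]=0;m[:130]=0;m[230:]=0
    if c=="top":m[:,240:]=0
    y,x=np.nonzero(m);print(c,m.sum(),*( (x.min(),x.max(),y.min(),y.max(),x.mean(),y.mean()) if m.sum() else ()))
    if m.sum()>5:print(cv2.minAreaRect(np.c_[x,y].astype(np.float32)))
E
python3 foot.py
```

```text
clock: 23.5
eef_pos: [540.1, 51.1, 101.9]
eef_rot: [-3.084, -0.651, 0.042]
wrist_force: [-0.0, -0.2, -1.7]
finger_gap: 21.8
finger_force: 60.0
tongue rail [ -1.9 127.9  45. ] F [-0.  -0.2 -1.7] grip 59.998292326927185
pos [540.1  51.1 101.9] rot [-3.084 -0.651  0.042] z [ 0.602  0.084 -0.794] j [-0.02  0.15  2.13  0.43  0.23  1.1 ] t 23.5
[540.26488803  54.2388036  101.39811488] -> [-0.002, -0.062, 0.015]
side 0
top 33 213 223 172 181 217.36363636363637 176.63636363636363
((218.0, 176.0), (3.200000286102295, 12.80000114440918), 53.13010025024414)
```

```bash
python3 -m jog '[[10,[0,-0.12,0.007],0],[10,[0,-0.12,0.007],0],[10,[0,0,0],0],[10,[0,0,0],0]]'; python3 foot.py
```

```text
clock: 24.0
eef_pos: [539.6, 63.2, 101.9]
eef_rot: [-3.084, -0.651, 0.043]
wrist_force: [0.8, 0.6, -1.6]
finger_gap: 21.7
finger_force: 60.0
tongue rail [ -2. 140.  45.] F [ 0.8  0.6 -1.6] grip 59.998576641082764
pos [539.6  63.2 101.9] rot [-3.084 -0.651  0.043] z [ 0.602  0.084 -0.794] j [0.01 0.15 2.13 0.36 0.22 1.2 ] t 24.0
[540.26430459  54.23203051 101.39705209] -> [-0.002, 0.181, 0.001]
side 0
top 25 210 218 175 182 212.52 178.72
((213.00001525878906, 177.5), (3.535533905029297, 10.60660171508789), 45.0)
```

```bash
python3 -m jog '[[10,[0,-0.12,0.007],0],[10,[0,-0.12,0.007],0],[10,[0,0,0],0],[10,[0,0,0],0]]'; python3 foot.py; python3 -c "
from h import *
for c in('side','top'):
    for q in ('foot','endstop'):print(c,q,[(round(float(r['conf']),2),np.round(r['rect'],1).tolist(),int(r['pixels'].sum())) for r in regions_of(c,q)])"
```

```text
clock: 24.5
eef_pos: [539.1, 75.2, 101.9]
eef_rot: [-3.084, -0.651, 0.043]
wrist_force: [-0.4, 0.9, -2.4]
finger_gap: 22.1
finger_force: 60.0
tongue rail [ -2. 152.  45.] F [-0.4  0.9 -2.4] grip 59.9985533952713
pos [539.1  75.2 101.9] rot [-3.084 -0.651  0.043] z [ 0.602  0.084 -0.794] j [0.04 0.16 2.13 0.27 0.22 1.3 ] t 24.5
[540.26195736  54.23527115 101.39626389] -> [-0.003, 0.419, -0.013]
side 0
top 3 210 210 178 180 210.0 179.0
side foot []
side endstop [(0.51, [274.6, 186.7, 11.1, 11.8], 89)]
top foot []
top endstop [(0.57, [225.1, 156.1, 0.7, 5.5], 20)]
```

```bash
python3 -m jog '[[10,[0.18,0,-0.24],0],[10,[0.18,0,-0.24],0],[10,[0,0,0],0],[10,[-0.4,0,-0.3],0],[10,[-0.6,0,-0.45],0],[10,[-0.6,0,-0.45],0],[10,[-0.4,0,-0.3],0],[10,[0,0,0],0]]'; python3 foot.py
python3 - <<'E'
from h import *
for c in('side','top'):
    for q in ('foot','endstop','tray'):print(c,q,[(round(float(r['conf']),2),np.round(r['rect'],1).tolist(),int(r['pixels'].sum())) for r in regions_of(c,q)])
    for t in((0,135,12),(0,175,8),(0,195,12)):print(t,proj(c,place(RAIL,[t])).round(1).tolist())
E
```

```text
clock: 25.6
eef_pos: [412.1, 64.3, 130.0]
eef_rot: [-3.083, -0.65, 0.042]
wrist_force: [0.8, -0.0, -0.8]
finger_gap: 21.6
finger_force: 60.0
tongue rail [-129.4  145.8   73.1] F [ 0.8 -0.  -0.8] grip 59.99835133552551
pos [412.1  64.3 130. ] rot [-3.083 -0.65   0.042] z [ 0.601  0.084 -0.795] j [ 0.02 -0.22  2.4   0.23  0.32  1.33] t 25.6
[540.30212815  54.22891365 101.41535486] -> [1.687, 0.425, 1.979]
side 0
top 67 210 224 172 183 217.37313432835822 177.1044776119403
((217.19021606445312, 177.91220092773438), (5.866814613342285, 16.482955932617188), 65.224853515625)
side foot []
side endstop [(0.63, [275.1, 187.7, 13.1, 8.2], 91)]
side tray [(0.55, [277.8, 171.1, 42.5, 32.5], 728)]
(0, 135, 12) [[292.5, 182.4]]
(0, 175, 8) [[287.0, 177.1]]
(0, 195, 12) [[284.4, 173.2]]
top foot [(0.65, [219.0, 179.2, 14.2, 11.7], 123)]
top endstop [(0.58, [226.8, 179.4, 9.4, 47.3], 151), (0.55, [353.8, 208.0, 23.9, 45.4], 874)]
top tray [(0.64, [201.4, 177.7, 42.7, 43.5], 1477)]
(0, 135, 12) [[226.7, 176.2]]
(0, 175, 8) [[214.9, 177.1]]
(0, 195, 12) [[208.7, 177.1]]
```

Run:
```python
from h import *
I=camera("top");h=cv2.cvtColor(np.ascontiguousarray(I),cv2.COLOR_RGB2HSV)
m=(h[...,0]>4)&(h[...,0]<19)&(h[...,1]>130)&(h[...,2]>70)
W=(slice(166,190),slice(202,232))
for r in m[W]: print(''.join('#' if v else '.' for v in r))
M=m[W].astype(np.uint8)
def box(cx,cy0,cy1,w,z0,z1):return [(sx*w/2,y,z) for sx in(-1,1) for y in(cy0,cy1) for z in(z0,z1)]
parts=[box(0,-30,30,22,0,9),box(0,-22,22,9,9,16)]
k=8
def sil(x,y,yaw,zt,zf):
    R=Ro.from_euler('z',RAIL[2]+yaw).as_matrix()@Ro.from_euler('x',np.arcsin((zf-zt)/60)).as_matrix()
    c=place(RAIL,[(x,y,(zt+zf)/2)])[0];im=np.zeros((24*k,30*k),np.uint8)
    for b in parts:
        P=proj("top",c+np.array(b)@R.T)-[202,166];cv2.fillConvexPoly(im,cv2.convexHull((P*k).astype(np.int32)),1)
    return cv2.resize(im.astype(np.float32),(30,24),interpolation=cv2.INTER_AREA)
from scipy.optimize import minimize
for zt in(4,10,16,24,32,40,46):
    best=None
    for y0 in(160,170):
      for yw in(-.1,.3,.6):
        r=minimize(lambda p:np.abs(sil(p[0]*10,p[1]*10,p[2],zt,4)-M).sum(),[0,y0/10,yw],method='Nelder-Mead',options=dict(initial_simplex=[[0,y0/10,yw],[1,y0/10,yw],[0,y0/10+1,yw],[0,y0/10,yw+.3]]))
        if best is None or r.fun<best.fun:best=r
    print(zt,round(best.fun,1),(best.x*[10,10,1]).round(2))
```

```text
..............................
..............................
..............................
..............................
..............................
..............................
....................##........
...................####.......
.................######.......
...............########.......
............###########.......
..........#############.......
........#########..####.......
........#######.....#.........
........#####.................
........###...................
........##....................
.........##...................
..............................
..............................
..............................
..............................
..............................
..............................
4 55.8 [ -4.92 166.91   0.41]
10 57.2 [ -5.88 165.22   0.37]Traceback (most recent call last):
  File "<stdin>", line 21, in <module>
    res = _minimize_neldermead(fun, x0, args, callback, bounds=bounds,
                               **options)
    fxr = func(xr)
    fx = function(np.copy(x), *(wrapper_args + args))
  File "<stdin>", line 21, in <lambda>
  File "<stdin>", line 14, in sil
  File "h.py", line 5, in proj
    k=calibration(c);M=np.linalg.inv(k["cam_to_world"])
ValueError: time passes only in moves, steps and waits
```

Run:
```python
from h import *
rows=""".................... ##
""" 
M=np.zeros((24,30),np.float32)
for r,segs in {6:[(20,22)],7:[(19,23)],8:[(17,23)],9:[(15,23)],10:[(12,23)],11:[(10,23)],12:[(8,17),(19,23)],13:[(8,15),(20,21)],14:[(8,13)],15:[(8,11)],16:[(8,10)],17:[(9,11)]}.items():
    for a,b in segs:M[r,a:b]=1
import h
K={c:calibration(c) for c in("top","side")};h.calibration=lambda c:K[c]
def box(y0,y1,w,z0,z1):return [(s*w/2,y,z) for s in(-1,1) for y in(y0,y1) for z in(z0,z1)]
parts=[box(-30,30,22,0,9),box(-22,22,9,9,16)];k=8
def sil(x,y,yaw,zt,zf):
    R=Ro.from_euler('z',RAIL[2]+yaw).as_matrix()@Ro.from_euler('x',np.arcsin((zf-zt)/60)).as_matrix()
    c=place(RAIL,[(x,y,(zt+zf)/2)])[0];im=np.zeros((24*k,30*k),np.uint8)
    for b in parts:
        P=proj("top",c+np.array(b)@R.T)-[202,166];cv2.fillConvexPoly(im,cv2.convexHull(((P+.5)*k).astype(np.int32)),1)
    s=cv2.resize(im.astype(np.float32),(30,24),interpolation=cv2.INTER_AREA);s[:,23:]=0;return s
from scipy.optimize import minimize
for zt in(4,14,24,32,40,46):
    best=min((minimize(lambda p:np.abs(sil(p[0]*10,p[1]*10,p[2],zt,4)-M).sum(),[0,y0,yw],method='Nelder-Mead',options=dict(initial_simplex=[[0,y0,yw],[1,y0,yw],[0,y0+1,yw],[0,y0,yw+.3]])) for y0 in(16,17) for yw in(-.1,.3,.6)),key=lambda r:r.fun)
    print(zt,round(best.fun,1),(best.x*[10,10,1]).round(2))
torail((-130,146,100))
```

```text
4 41.4 [ -1.26 163.22   0.31]
14 41.3 [ -2.76 161.23   0.28]
24 40.6 [ -3.89 160.79   0.22]
32 41.0 [ -4.84 161.71   0.18]
40 41.1 [-6.8000e+00  1.6199e+02  1.3000e-01]
46 45.1 [-4.6800e+00  1.5897e+02 -9.0000e-02]
tongue rail [-126.9  145.8   73.8] F [-0.1 -0.8 -1.1] grip 59.99850153923035
pos [414.6  64.3 130.7] rot [-3.084 -0.65   0.042] z [ 0.601  0.084 -0.795] j [ 0.02 -0.22  2.4   0.23  0.32  1.34] t 26.05
[411.51427271  64.40449425 156.90916518] -> [0.268, -0.031, -0.454]
```

The picture fit can't settle the tail's height. I probe gently with the tongue from above, just beyond the rail's end, which would also press the tail down if it were still high.

```bash
python3 -m jog '[[10,[0.4,0,0.3],0],[10,[0.6,0,0.45],0],[10,[0.6,0,0.45],0],[10,[0.4,-0.05,0.3],0],[10,[0,-0.05,0],0],[10,[0,0,0],0],[10,[0,0,0],0]]'; python3 -c "
from h import *
torail((-2,148,50),(-2,148,34))"
```

```text
clock: 26.75
eef_pos: [537.8, 78.9, 131.8]
eef_rot: [-3.084, -0.65, 0.043]
wrist_force: [-0.3, -0.2, -2.1]
finger_gap: 21.3
finger_force: 60.0
tongue rail [ -3.3 155.8  74.9] F [-0.3 -0.2 -2.1] grip 59.99844253063202
pos [537.8  78.9 131.8] rot [-3.084 -0.65   0.043] z [ 0.601  0.084 -0.795] j [0.05 0.09 2.11 0.18 0.3  1.41] t 26.75
[539.36429594  71.20949874 106.91629405] -> [-0.282, 0.179, 0.401]
[539.36429594  71.20949874  90.91629405] -> [-0.194, 0.015, 0.254]
```

```bash
python3 -m jog '[[10,[-0.14,0.09,0.2],0],[10,[-0.14,0.09,0.2],0],[10,[-0.05,0,0.065],0],[10,[0,0,0],0],[10,[0,0,0],0]]';  python3 -m jog '[[10,[-0.036,0,0.048],0],[10,[-0.036,0,0.048],0],[10,[0,0,0],0]]';python3 -m jog '[[10,[-0.036,0,0.048],0],[10,[-0.036,0,0.048],0],[10,[0,0,0],0]]';python3 -c "
from h import *
torail((-2,148,34))"
```

```text
clock: 27.25
eef_pos: [540.2, 71.4, 103.9]
eef_rot: [-3.084, -0.651, 0.042]
wrist_force: [0.1, 0.4, -2.1]
finger_gap: 21.6
finger_force: 60.0
clock: 27.55
eef_pos: [540.7, 71.6, 97.7]
eef_rot: [-3.084, -0.652, 0.042]
wrist_force: [-1.0, -1.1, 2.3]
finger_gap: 21.7
finger_force: 60.0
clock: 27.85
eef_pos: [541.8, 71.6, 92.8]
eef_rot: [-3.084, -0.655, 0.042]
wrist_force: [-0.3, -2.1, 8.2]
finger_gap: 21.8
finger_force: 60.0
tongue rail [  0.7 148.3  36.1] F [-0.3 -2.1  8.2] grip 60.00140726566315
pos [541.8  71.6  92.8] rot [-3.084 -0.655  0.042] z [ 0.605  0.083 -0.792] j [0.03 0.18 2.13 0.34 0.19 1.23] t 27.85
[539.05564569  71.25148683  90.76791987] -> [-0.068, 0.005, -0.001]
```

There is contact at about z=43, so the foot is lying with its tail still propped up. I step back behind its rib and push it further out, lower than before.

```bash
python3 -m jog '[[10,[0.1,0,-0.13],0],[10,[0.07,0.1,-0.1],0],[10,[0,0.2,0],0],[10,[0,0,0],0],[10,[0,0,0],0]]';  python3 -c "
from h import *
torail((-2,134,41.5),(-2,160,38))"
```

```text
clock: 28.35
eef_pos: [541.1, 56.1, 104.7]
eef_rot: [-3.083, -0.65, 0.042]
wrist_force: [0.9, -0.2, -2.5]
finger_gap: 22.0
finger_force: 60.0
tongue rail [ -0.8 132.8  47.8] F [ 0.9 -0.2 -2.5] grip 59.99848544597626
pos [541.1  56.1 104.7] rot [-3.083 -0.65   0.042] z [ 0.601  0.083 -0.795] j [-0.01  0.15  2.12  0.39  0.24  1.15] t 28.35
[539.8684334   57.23750162  98.40744562] -> [-0.095, -0.019, 0.087]
[538.89106374  83.21912491  94.90744562] -> [-0.041, -0.516, 0.087]
```

```bash
python3 -m jog '[[10,[-0.05,-0.01,0.045],0],[10,[-0.045,-0.01,0.042],0],[10,[0,0,0],0]]'; python3 -m jog '[[10,[-0.012,-0.13,0.025],0],[10,[-0.01,-0.13,0.022],0]]';  python3 -m jog '[[10,[-0.01,-0.13,0.022],0],[10,[-0.01,-0.13,0.02],0],[10,[0,0,0],0]]';python3 foot.py
```

```text
clock: 28.65
eef_pos: [541.3, 57.6, 100.1]
eef_rot: [-3.084, -0.655, 0.043]
wrist_force: [-0.5, -1.3, 8.2]
finger_gap: 21.6
finger_force: 60.0
clock: 28.85
eef_pos: [542.1, 70.0, 99.4]
eef_rot: [-3.085, -0.659, 0.042]
wrist_force: [0.1, -0.2, -1.0]
finger_gap: 21.8
finger_force: 60.0
clock: 29.15
eef_pos: [538.7, 84.4, 94.5]
eef_rot: [-3.084, -0.65, 0.044]
wrist_force: [0.0, -0.9, -2.0]
finger_gap: 21.7
finger_force: 60.0
tongue rail [ -2.2 161.3  37.6] F [ 0.  -0.9 -2. ] grip 59.99851047992706
pos [538.7  84.4  94.5] rot [-3.084 -0.65   0.044] z [ 0.601  0.084 -0.795] j [0.07 0.17 2.13 0.23 0.19 1.36] t 29.15
[540.30326026  54.2072825  101.41343282] -> [0.088, 0.598, -0.141]
side 3 280 283 173 176 282.0 174.33333333333334
top 10 207 223 174 181 214.9 177.0
((214.857666015625, 177.0445098876953), (2.8634400367736816, 17.359603881835938), 72.6459732055664)
```

The foot has moved further out. I probe again at y=150, lower.

```bash
python3 -m jog '[[10,[0,0.12,-0.007],0],[10,[0,0.12,-0.007],0],[10,[0,0,0],0],[10,[0,0,0],0]]'; python3 -m jog '[[10,[-0.036,0,0.048],0],[10,[-0.036,0,0.048],0],[10,[0,0,0],0]]';python3 -m jog '[[10,[-0.036,0,0.048],0],[10,[-0.036,0,0.048],0],[10,[0,0,0],0]]';python3 foot.py
```

```text
clock: 29.65
eef_pos: [539.5, 71.5, 94.9]
eef_rot: [-3.084, -0.651, 0.042]
wrist_force: [0.4, -0.5, -2.0]
finger_gap: 22.1
finger_force: 60.0
clock: 29.95
eef_pos: [539.3, 72.1, 88.3]
eef_rot: [-3.083, -0.65, 0.042]
wrist_force: [0.7, 0.3, -1.6]
finger_gap: 21.4
finger_force: 60.0
clock: 30.25
eef_pos: [540.3, 72.2, 83.5]
eef_rot: [-3.084, -0.653, 0.042]
wrist_force: [-1.3, 0.0, 4.8]
finger_gap: 21.9
finger_force: 60.0
tongue rail [ -0.8 148.9  26.7] F [-1.3  0.   4.8] grip 60.0002646446228
pos [540.3  72.2  83.5] rot [-3.084 -0.653  0.042] z [ 0.604  0.083 -0.793] j [0.03 0.2  2.14 0.39 0.17 1.18] t 30.25
[540.13361801  54.24816266 101.33418576] -> [0.201, 0.341, -0.314]
side 1 280 280 176 176 280.0 176.0
top 32 207 217 176 183 210.5 179.1875
((211.25001525878906, 178.25), (4.949747085571289, 11.31370735168457), 45.0)
```

The tongue now meets the foot only at about 29 mm, so the tail is well below 39. I retreat towards the stand.

```bash
python3 -m jog '[[10,[0.18,0,-0.24],0],[10,[0.36,0,-0.48],0],[10,[0.1,0,-0.14],0],[10,[0,0,0],0],[10,[-0.4,0,-0.3],0],[10,[-0.6,0,-0.45],0],[10,[-0.6,0,-0.45],0],[10,[-0.4,0,-0.3],0],[10,[0,0,0],-0.027],[10,[0,0,0],0]]'; python3 foot.py
python3 - <<'E'
from h import *
for q in ('foot','endstop'):print(q,[(round(float(r['conf']),2),np.round(r['rect'],1).tolist(),int(r['pixels'].sum())) for c in('side','top') for r in regions_of(c,q)])
s=read_state();R=Ro.from_euler('xyz',s["eef_rot"]).as_matrix()
print(Ro.from_matrix(R.T@RG).as_rotvec().round(3))
to(G+[-25,0,65],G+[0,0,55],G)
E
```

```text
clock: 31.35
eef_pos: [413.9, 60.1, 134.6]
eef_rot: [3.134, -0.652, 0.151]
wrist_force: [-0.1, -0.2, -1.5]
finger_gap: 21.4
finger_force: 60.0
tongue rail [-127.8  140.6   77.6] F [-0.1 -0.2 -1.5] grip 59.99766647815704
pos [413.9  60.1 134.6] rot [ 3.134 -0.652  0.151] z [ 0.601  0.084 -0.795] j [ 0.   -0.23  2.39  0.25  0.34  1.22] t 31.35
[540.29760432  55.25601402 101.52132156] -> [1.572, 0.461, 2.038]
side 1 283 283 173 173 283.0 173.0
top 69 207 224 174 183 215.47826086956522 178.04347826086956
((215.35848999023438, 178.75473022460938), (5.49442195892334, 17.307430267333984), 74.05460357666016)
foot [(0.69, [216.0, 180.2, 19.2, 6.7], 138), (0.44, [350.6, 141.6, 42.5, 34.4], 1310)]
endstop [(0.68, [276.4, 187.0, 12.4, 10.0], 98), (0.47, [225.9, 178.9, 11.6, 47.9], 134)]
[-0.     0.001 -0.001]
pos [414.6  60.1 135.1] rot [ 3.136 -0.652  0.148] z [ 0.601  0.084 -0.795] j [ 0.   -0.23  2.39  0.25  0.34  1.22] t 31.65
[ 438.2 -349.   155. ] -> [-0.344, 8.167, -0.716]
[ 463.2 -349.   145. ] -> [0.272, 0.071, 0.46]
[ 463.2 -349.    90. ] -> [-0.668, -0.005, 0.874]
```

```bash
python3 -m jog '[[10,[0.1,0.3,-0.18],0],[10,[0,0.6,-0.1],0],[10,[-0.04,0.7,-0.04],0],[10,[-0.04,0.7,-0.04],0],[10,[-0.04,0.7,-0.04],0],[10,[-0.04,0.7,-0.04],0],[10,[-0.04,0.7,-0.04],0],[10,[-0.04,0.7,-0.04],0],[10,[-0.04,0.7,-0.04],0],[10,[-0.04,0.7,-0.04],0],[10,[-0.04,0.7,-0.04],0],[10,[-0.04,0.7,-0.04],0],[10,[-0.04,0.27,-0.04],0],[10,[0,0,0],0],[10,[0,0,0],0]]'; python3 -c "
from h import *
to(G+[0,0,50],G+[0,0,12],G)"
```

```text
clock: 33.15
eef_pos: [438.4, -347.9, 155.4]
eef_rot: [3.136, -0.652, 0.148]
wrist_force: [-0.6, 0.0, -1.5]
finger_gap: 21.6
finger_force: 60.0
pos [ 438.4 -347.9  155.4] rot [ 3.136 -0.652  0.148] z [ 0.601  0.084 -0.795] j [-1.01  0.23  1.88  0.78  0.9  -0.05] t 33.15
[ 463.2 -349.   140. ] -> [0.201, 0.091, 0.542]
[ 463.2 -349.   102. ] -> [-0.461, -0.003, 0.604]
[ 463.2 -349.    90. ] -> [-0.146, -0.001, 0.191]
```

```bash
python3 -m jog '[[10,[0.1,0.045,0.27],0],[10,[0.1,0.046,0.272],0],[10,[0,0,0],0],[10,[0,0,0],0]]'; python3 -c "
from h import *
to(G+[0,0,25],G+[0,0,12],G)"
```

```text
clock: 33.55
eef_pos: [463.7, -349.0, 140.0]
eef_rot: [3.136, -0.652, 0.15]
wrist_force: [-0.4, -0.7, -1.3]
finger_gap: 21.7
finger_force: 60.0
pos [ 463.7 -349.   140. ] rot [ 3.136 -0.652  0.15 ] z [ 0.601  0.085 -0.795] j [-0.97  0.29  1.85  0.8   0.86 -0.04] t 33.55
[ 463.2 -349.   115. ] -> [-0.312, -0.005, 0.391]
[ 463.2 -349.   102. ] -> [-0.158, -0.001, 0.207]
[ 463.2 -349.    90. ] -> [-0.146, -0.001, 0.191]
```

```bash
python3 -m jog '[[10,[-0.155,0,0.195],0],[10,[-0.155,0,0.195],0],[10,[-0.06,0,0.08],0],[10,[-0.06,0,0.08],0],[10,[0,0,0],0],[10,[0,0,0],0]]'; python3 -c "
from h import *
print(read_state()['wrist_force'])
to(G+[0,0,6],G)"
```

```text
clock: 34.15
eef_pos: [463.0, -350.2, 105.7]
eef_rot: [3.135, -0.653, 0.149]
wrist_force: [-0.3, 0.2, -1.4]
finger_gap: 21.4
finger_force: 60.0
[-0.27873978  0.23090205 -1.42942663]
pos [ 463.  -350.2  105.7] rot [ 3.135 -0.653  0.149] z [ 0.602  0.083 -0.794] j [-0.97  0.34  1.87  0.85  0.81 -0.12] t 34.15
[ 463.2 -349.    96. ] -> [-0.112, -0.025, 0.159]
[ 463.2 -349.    90. ] -> [-0.073, -0.001, 0.095]
```

```bash
python3 -m jog '[[10,[-0.056,-0.012,0.08],0],[10,[-0.056,-0.012,0.08],0],[10,[-0.04,0,0.05],0],[10,[0,0,0],0],[10,[0,0,0],0]]'; python3 -c "
from h import *
print(read_state()['wrist_force'])
to(G)"
```

```text
clock: 34.65
eef_pos: [463.1, -348.9, 92.6]
eef_rot: [3.135, -0.653, 0.149]
wrist_force: [0.4, 0.5, -1.6]
finger_gap: 21.4
finger_force: 60.0
[ 0.36103791  0.49864209 -1.59569453]
pos [ 463.1 -348.9   92.6] rot [ 3.135 -0.653  0.149] z [ 0.602  0.084 -0.794] j [-0.97  0.36  1.88  0.88  0.79 -0.15] t 34.65
[ 463.2 -349.    90. ] -> [-0.031, 0.001, 0.042]
```

```bash
python3 -m jog '[[10,[-0.031,0,0.042],0],[10,[0,0,0],0],[10,[0,0,0],0]]'; python3 -m jog '[[24,[0,0,0],0],[28,[0,0,0],0],[40,[0,0,0],0],[60,[0,0,0],0],[94,[0,0,0],0],[94,[0,0,0],0],[94,[0,0,0],0],[94,[0,0,0],0],[94,[0,0,0],0],[94,[0,0,0],0]]'
```

```text
clock: 34.95
eef_pos: [463.2, -349.0, 90.1]
eef_rot: [3.135, -0.653, 0.149]
wrist_force: [-0.4, -0.7, -2.2]
finger_gap: 21.9
finger_force: 60.0
clock: 35.95
eef_pos: [463.2, -348.9, 90.0]
eef_rot: [3.135, -0.653, 0.149]
wrist_force: [-0.1, 0.2, 0.3]
finger_gap: 88.6
finger_force: 0.0
```

```bash
python3 -m jog '[[94,[0,0,-0.3],0],[94,[0,0,-0.6],0],[94,[0,0,-0.8],0],[94,[0,0,-0.8],0],[94,[-0.6,0,-0.6],0],[94,[-0.6,0,-0.6],0],[94,[0,0,0],0],[94,[0,0,0],0]]'; python3 foot.py
python3 - <<'E'
from h import *
a=cv2.imread("pics/top0.png");b0=cv2.resize(a,(560,420),interpolation=cv2.INTER_AREA)[:,:,::-1]
for c in("top","side"):
    f=cv2.imread(f"pics/{c}0.png");o=cv2.resize(f,(560,420),interpolation=cv2.INTER_AREA)[:,:,::-1];n=camera(c)
    w=(slice(185,225),slice(335,370)) if c=="top" else (slice(240,265),slice(305,345))
    for I in(o,n):
        h=cv2.cvtColor(np.ascontiguousarray(I),cv2.COLOR_RGB2HSV)[w];m=(h[...,0]>60)&(h[...,0]<90)&(h[...,1]>100)
        y,x=np.nonzero(m);print(c,m.sum(),(x.mean().round(1),y.mean().round(1)) if m.sum() else 0)
    for q in("scraper","endstop","foot","tray","occluder","penlight","cup","spray_bottle","wipes"):print(q,[(round(float(r["conf"]),2),np.round(r["rect"]).tolist()) for r in regions_of(c,q)])
E
```

```text
clock: 36.75
eef_pos: [304.0, -371.9, 201.3]
eef_rot: [3.133, -0.653, 0.148]
wrist_force: [0.8, 0.8, -0.3]
finger_gap: 93.9
finger_force: 0.0
tongue rail [-253.9 -287.1  144.3] F [ 0.8  0.8 -0.3] grip 0.0
pos [ 304.  -371.9  201.3] rot [ 3.133 -0.653  0.148] z [ 0.602  0.081 -0.794] j [-1.31  0.07  1.94  0.72  1.15 -0.2 ] t 36.75
[540.24548413  55.38299637 101.50772757] -> [3.499, -7.801, 5.125]
side 2 280 283 173 176 281.5 174.5
top 69 207 224 174 183 215.47826086956522 178.04347826086956
((215.35848999023438, 178.75473022460938), (5.49442195892334, 17.307430267333984), 74.05460357666016)
top 114 (np.float64(22.4), np.float64(20.0))
top 121 (np.float64(23.4), np.float64(19.8))
scraper [(0.85, [345.0, 270.0, 32.0, 52.0]), (0.74, [358.0, 203.0, 18.0, 22.0]), (0.69, [436.0, 254.0, 47.0, 40.0])]
endstop [(0.74, [201.0, 178.0, 44.0, 40.0]), (0.68, [228.0, 180.0, 10.0, 50.0]), (0.3, [215.0, 179.0, 22.0, 7.0])]
foot [(0.47, [215.0, 181.0, 19.0, 10.0])]
tray [(0.79, [202.0, 177.0, 43.0, 43.0])]
occluder [(0.93, [195.0, 239.0, 45.0, 28.0]), (0.27, [227.0, 180.0, 14.0, 51.0])]
penlight [(0.48, [281.0, 241.0, 17.0, 38.0]), (0.43, [272.0, 150.0, 78.0, 45.0]), (0.19, [249.0, 172.0, 143.0, 89.0])]
cup [(0.76, [122.0, 195.0, 30.0, 21.0]), (0.51, [356.0, 203.0, 15.0, 20.0])]
spray_bottle [(0.84, [106.0, 154.0, 32.0, 29.0])]
wipes [(0.81, [351.0, 144.0, 40.0, 34.0])]
side 0 0
side 0 0
scraper [(0.97, [322.0, 368.0, 22.0, 68.0]), (0.77, [258.0, 285.0, 65.0, 21.0]), (0.64, [327.0, 253.0, 28.0, 25.0])]
endstop [(0.65, [276.0, 186.0, 12.0, 10.0])]
foot []
tray [(0.88, [279.0, 169.0, 44.0, 34.0])]
occluder []
penlight []
cup [(0.79, [239.0, 135.0, 19.0, 28.0])]
spray_bottle [(0.82, [266.0, 113.0, 18.0, 45.0])]
wipes [(0.9, [374.0, 246.0, 24.0, 40.0])]
```

The scraper is back within 1 px of where it stood, the lever is still down, the foot lies in the tray and the other things have not moved. I hand in.

```bash
python3 -c "
from cell import *
print(sign_off())"
```

```text
the job is handed in; nothing more can be done
None
```

The job is handed in, with no verdict returned: by my checks the end-stop lever is latched down, the foot lies in the blue tray (tail height judged by touch, since the camera fit could not settle it), the scraper is back in its stand, the headrest was not knocked and the other things look undisturbed.

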